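# Gauge a milling blank in the bench micrometer

### The job

Gauge the ivory milling blank: lay it flat on the bench micrometer's table, slide it gently in under the spindle until its end rests square against the brass stop, then turn the ratchet thimble clockwise until the spindle bears on the blank and the ratchet slips. Let the ratchet slip about an eighth of a turn, certainly not more than a quarter, then let go and leave the blank clamped, without shifting the other things on the bench.

Things in the scene. Friction and masses are not known exactly. Their poses are not given: they have to be found in the camera images.
- micrometer: Bench micrometer, bolted down: blue-grey C-shaped casting on a 176 x 90 mm foot. Origin on the bench under the spindle axis; z up, along the spindle and thimble axis; -x points out of the open throat, +x to the upright. Its upper arm (28 mm wide, 82 to 124 mm above the bench) ends 14 mm out along -x from the axis; a display is on its -y side over x = 8 to 64 mm.
- table_front (a point): Middle of the outer edge of the micrometer's steel table, on its top face, 40 mm above the bench and 105 mm out from the spindle axis along the micrometer's -x. The table is flat and 52 mm wide (micrometer's y) and runs from here to the upright; same axes as the micrometer.
- stop: Brass stop across the table behind the spindle, 34 mm wide, 10 mm high. Origin: foot of the face that the blank's end rests on, 18 mm from the spindle axis along the micrometer's +x, at table height. The face looks to the micrometer's -x. Pushing the blank on it with more than 30 N is ramming; a few newtons show that it is home.
- spindle_mouth (a point): Lower end of the fixed steel barrel, on the spindle axis, 82 mm above the bench. The steel spindle, 8 mm diameter, comes straight down out of it without turning; its lower face starts 1.5 to 6.5 mm higher than the top of the blank will be (differs each time), and comes down 10 mm per clockwise turn of the thimble (1.6 mm per rad).
- thimble_grip (a point): Ratchet thimble: knurled aluminium cylinder, upright, 24 mm diameter, 146 to 187 mm above the bench, on top of the micrometer; this point is on its axis at half height and never moves. Clockwise from above lowers the spindle. Drag 0.012 N m; once the spindle bears on the blank the torque rises to about 0.036 N m within 0.3 rad and the ratchet slips. It stays as left, so it can be regripped.
- thimble (a joint): How far the ratchet has slipped (rad, clockwise positive): 0 at the start and while the thimble drives the spindle freely; grows only while the thimble is turned on past the slip (about 15 N on the blank). An eighth of a turn is 0.79, a quarter 1.57.
- blank_centre (a point): Centre of the loose milling blank: ivory ceramic bar 100 x 22 x 16 mm (length along its x, height along z) with two blue bands, about 0.11 kg, lying flat on the bench at the start. Either end may go to the stop. When home, its centre lies 32 mm from the spindle axis along the micrometer's -x and its outer end 82 mm out.
- jaw_model: Bystander: plaster jaw model, 80 x 60 x 35 mm, loose; origin at its underside.
- spirit_lamp: Bystander: glass spirit lamp, 80 mm diameter, 84 mm tall, loose; origin at its underside.
- resin_jar: Bystander: white jar with a red cap, 60 mm diameter, 85 mm tall, loose; origin at its underside.
- wax_tin: Bystander: round blue tin, 86 mm diameter, 26 mm tall, loose; origin at its underside.
There are look-alikes about, which are no part of the job. Of the things like the part that bears blank_centre, leave any that is green; of the rest the larger one is meant. What is shaped like the micrometer but green is not meant.

How it is judged:
On the way, in this order (a step that is already met when the one before it is completed fails the run):
1. the blank lies flat on the micrometer's table with its end pushed home, square, against the stop and touching it (x of blank_centre in the frame of micrometer between -0.0335 and -0.0305 m and y of blank_centre in the frame of micrometer between -0.006 and 0.006 m and z of blank_centre in the frame of micrometer between 0.0465 and 0.0495 m and angle between the x axis of blank_centre and the x axis of micrometer, either way round below 0.08 rad and contact force between blank and stop above 0.1 N), for 0.05 s.
2. the spindle bears on the blank (table and spindle together press on it with over 16 N) and the ratchet has slipped (contact force between micrometer and blank above 16 N and value of joint thimble above 0.45 rad), for 0.1 s.
At the end, for the whole second after the job is handed in: The blank lies flat on the table, its end within 1.5 mm of the stop, within 6 mm of the table's centre line and 0.08 rad of square, clamped by the spindle with over 3 N; the ratchet has slipped 0.45 to 1.6 rad; the bystanders are within 20 mm of where they stood (x of blank_centre in the frame of micrometer between -0.0335 and -0.0305 m and y of blank_centre in the frame of micrometer between -0.006 and 0.006 m and z of blank_centre in the frame of micrometer between 0.0465 and 0.0495 m and angle between the x axis of blank_centre and the x axis of micrometer, either way round below 0.08 rad and contact force between micrometer and blank above 7 N and value of joint thimble between 0.45 and 1.6 rad); the robot touches nothing.
It fails at once if the blank is rammed against the stop (more than 30 N) (contact force between blank and stop above 30 N).
It fails at once if the ratchet is wound on more than a quarter turn (1.6 rad) past the slip (value of joint thimble above 1.6 rad).
It fails at once if a bystander is shifted more than 20 mm (distance of any of jaw_model, spirit_lamp, resin_jar, wax_tin from where it was at the start of the episode above 0.02 m).
It also fails if it takes over 72 s, if anything falls off the work surface, if the arm or the gripper's body presses on something with over 40 N, if the wrist force passes 120 N, or if a joint passes its speed limit or range.

### The arm

A 7-joint arm with a two-finger parallel gripper is mounted at the origin on the work surface. World frame = base frame: x ahead of the robot, y to its left, z up, the work surface at z = 0. Lengths are in m, angles in rad, forces in N, time in s.
With the tool pointing down it reaches from about 0.425 to 0.925 m from the base axis. Payload 6.8 kg.
Tool frame: the origin (TCP) lies between the finger pads; the fingertips stand r.tip_extent ahead of it and the grasp point (between the pads) lies 5 mm behind it (r.tip_extent is the distance from the TCP to the fingertips, in m); y points along the fingers, x is the direction in which the jaws open and shut, and the axes are right-handed (so a half turn about y gives the same grasp; the last joint's range is limited). The gripper opens to 85 mm and grips with 20 to 120 N. Pads are 22 mm wide; open, the fingers measure 114 mm over their backs; the gripper's body (76 mm by 85 mm) begins 54 mm behind the grasp point. The pads swing forward as they close: fully open they stand 13 mm farther back than shut.
Start: joints at [1.037, 0.477, 0.022, 1.555, -0.011, 1.109, -0.083], TCP at [0.279, -0.615, 0.245] pointing down, gripper open.
Joint ranges: [-2.96, 2.96], [-0.34, 2.1], [-1.41, 1.46], [0.24, 2.44], [-1.37, 4.51], [0.17, 1.92], [-2.96, 2.96]. Speed limits (rad/s): [2.39, 2.39, 3.14, 3.14, 3.14, 3.14, 3.14].

### API

Orientations are given as a rotation vector (axis times angle).
In Python, from bench import r gives the robot as it stands.
- The arm moves only by the tool send_rows, never from a script. Its argument "plan" is a list of rows, each a list of 5 numbers: the shift along the tool's x, y, z in cm, then the turn about the tool's y in degrees, then the opening, from 0 (shut) to 1 (fully open). In form: [[dx, dy, dz, spin, grip], ...]. A call has 1 to 12 rows; each row shifts and turns the commanded pose from where the row before left it, along the tool's axes as they then stand; what a row does not reach is not made up. A row lasts 1/8 s, in which the tool goes at most 62.5 mm and 10.7 degrees, less where a joint would pass 70% of its speed; a pose out of reach is approached as far as the arm can. A call is refused whole if a number of a shift passes 6.25 or a number of a turn 10.7, either way. A call with a gripper value outside its range is refused whole. The fingers move at their own pace and stop on an object; "force" is the grip in N (left out, the last holds). Time passes only in rows, so rows that do not move let the fingers close. It gives the time, the measured TCP pose, the force and the opening at its end, in the units of the state.
- r.get_obs(): the state, without advancing time (a new reading comes with each control period).
- r.grab_frame(name): name is "scene" or "top" or "wrist"; returns a dict with "image" (400x640x3 uint8, red, green, blue), "camera_matrix" (3x3 intrinsics, pixels), "cam_to_world" (4x4, takes a point from camera to world coordinates). Camera axes: x right, y down, z forward; pixel columns grow to the right and rows downward; lengths in m; the calibration is good to about 2 mm. A picture is of the moment at which its call begins. There is no depth.
- r.hand_in(): hands the job in, once; it reports no verdict.
Trained networks look in the newest picture that a camera, given by its name, has taken for a name from the list of things; names that differ only in an ending like _2 or _b are one class to them, and where a whole thing is asked for, a point or a joint stands for the part that bears it (a point fixed in the world has none). Each returns a list of dicts, best first, with "p" (0 to 1); they miss things now and then, are a little off and sometimes report something else, mostly with a low value. They report only what shows in the picture. A call takes as long as a camera call. They do not tell look-alikes from the thing itself.
- r.recognise(camera, target): "rect" ([left, top, right, bottom] in pixels, round what is visible of it).
The state is a dict: "clock": time; "joints": joint angles; "qvel": joint speeds; "tau": joint torques, N m; "tcp_pos": TCP position; "orientation": TCP orientation; "contact_force": force on the tool from outside, world axes, zero at the start; "moment": the same for the moment, N m; "grip_width": finger opening in m.
Only numpy, scipy, OpenCV 4.12 (cv2) and the standard library are available. Lean on these libraries where they do the work, as an engineer would, in place of code of your own. Each camera call takes 0.05 s, during which the arm holds its last target.

## Working session

There is one attempt and no reset: what is moved stays moved. The work goes in short steps, Python scripts to look and compute and a tool call to move; the robot and the scene stay as the last step left them, time stands still between calls to the robot, and variables do not carry over. Pictures are saved under pics/ and viewed, and the job is handed in when it is done.

Besides the shell and the picture viewer there is one more tool, called after ">>>" in YAML: its name, and indented under it one key for each argument. send_rows: Moves the arm, as the interface text tells. Its arguments: {"type":"object","properties":{"plan":{"type":"array","items":{"type":"array","items":{"type":"number"}}},"force":{"type":"number"}},"required":["plan"]}

```bash
ls; mkdir -p pics
cat > h.py <<'E'
from bench import r
import numpy as np, cv2
from scipy.spatial.transform import Rotation as R
def grab(name,fn=None):
    f=r.grab_frame(name)
    if fn: cv2.imwrite('pics/'+fn,f['image'][:,:,::-1])
    return f
def ray(f,u,v):
    K=np.array(f['camera_matrix']);T=np.array(f['cam_to_world'])
    d=T[:3,:3]@np.linalg.inv(K)@np.array([u,v,1.]);return T[:3,3],d
def onz(f,u,v,z):
    o,d=ray(f,u,v);return o+d*(z-o[2])/d[2]
def proj(f,P):
    K=np.array(f['camera_matrix']);T=np.array(f['cam_to_world'])
    p=(np.atleast_2d(P)-T[:3,3])@T[:3,:3];q=p@K.T;return q[:,:2]/q[:,2:]
def tri(obs):
    A=np.zeros((3,3));b=np.zeros(3)
    for f,u,v in obs:
        o,d=ray(f,u,v);d=d/np.linalg.norm(d);M=np.eye(3)-np.outer(d,d);A+=M;b+=M@o
    return np.linalg.solve(A,b)
E
python3 - <<'E'
from h import *
np.set_printoptions(precision=4,suppress=True)
for n in ['scene','top','wrist']:
    f=grab(n,n+'0.png');print(n,np.array(f['camera_matrix']).tolist());print(np.array(f['cam_to_world']))
    for t in ['micrometer','table_front','stop','spindle_mouth','thimble_grip','blank_centre','jaw_model','spirit_lamp','resin_jar','wax_tin']:
        print(t,[(np.round(d['rect']).tolist(),round(d['p'],2)) for d in r.recognise(n,t)])
print(r.tip_extent,r.get_obs())
E
```

```text
pics
scene [[513.8433490674362, 0.0, 322.81776619835404], [0.0, 513.8433490674362, 194.0177174647444], [0.0, 0.0, 1.0]]
[[ 0.641   0.5465 -0.5389  1.1669]
 [ 0.7675 -0.4648  0.4415 -0.5071]
 [-0.0092 -0.6967 -0.7173  0.9084]
 [ 0.      0.      0.      1.    ]]
micrometer [([262.0, 98.0, 335.0, 181.0], 0.82), ([301.0, 149.0, 383.0, 238.0], 0.8), ([407.0, 183.0, 498.0, 277.0], 0.76)]
table_front [([412.0, 180.0, 499.0, 279.0], 0.96), ([300.0, 152.0, 384.0, 241.0], 0.91), ([263.0, 101.0, 334.0, 181.0], 0.87)]
stop [([465.0, 223.0, 476.0, 234.0], 0.54), ([353.0, 195.0, 358.0, 200.0], 0.52)]
spindle_mouth [([300.0, 149.0, 383.0, 238.0], 0.97), ([261.0, 99.0, 336.0, 179.0], 0.82), ([410.0, 179.0, 498.0, 274.0], 0.71)]
thimble_grip [([304.0, 153.0, 383.0, 238.0], 0.84), ([262.0, 99.0, 338.0, 182.0], 0.82), ([409.0, 182.0, 498.0, 278.0], 0.62)]
blank_centre [([213.0, 221.0, 253.0, 251.0], 0.83), ([198.0, 191.0, 240.0, 214.0], 0.8), ([227.0, 269.0, 267.0, 281.0], 0.59)]
jaw_model [([350.0, 262.0, 386.0, 300.0], 0.73), ([368.0, 124.0, 402.0, 150.0], 0.68), ([302.0, 148.0, 379.0, 240.0], 0.49)]
[... 1673 characters left out ...]
6 -0.9638  0.3747]
 [ 0.      0.      0.      1.    ]]
micrometer []
table_front []
stop []
spindle_mouth []
thimble_grip []
blank_centre []
jaw_model []
spirit_lamp []
resin_jar []
wax_tin []
0.014 {'clock': 1.65, 'joints': array([ 1.0369,  0.477 ,  0.0224,  1.5554, -0.0115,  1.1093, -0.0831]), 'qvel': array([-0.0006,  0.0011,  0.0006,  0.0013, -0.0005,  0.0009,  0.0005]), 'tau': array([  0.0013, -59.6314,   1.6071, -28.1541,   0.0126,   0.0016,
        -0.    ]), 'tcp_pos': array([ 0.2788, -0.6148,  0.2453]), 'orientation': array([-1.3811,  0.8901, -0.8902]), 'contact_force': array([ 0.2486, -0.4016,  0.3395]), 'moment': array([-0.0121,  0.0131,  0.0037]), 'grip_width': 0.0854339242491348}
```

View pictures.

Run:
```python
import cv2
a=cv2.imread('pics/scene0.png');b=cv2.imread('pics/top0.png')
cv2.imwrite('pics/s_crop.png',cv2.resize(a[90:370,180:510],None,fx=2.1,fy=2.1,interpolation=cv2.INTER_CUBIC))
cv2.imwrite('pics/t_crop.png',cv2.resize(b[95:310,170:445],None,fx=2.7,fy=2.7,interpolation=cv2.INTER_CUBIC))
```

```text
(no output)
```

View pics/s_crop.png

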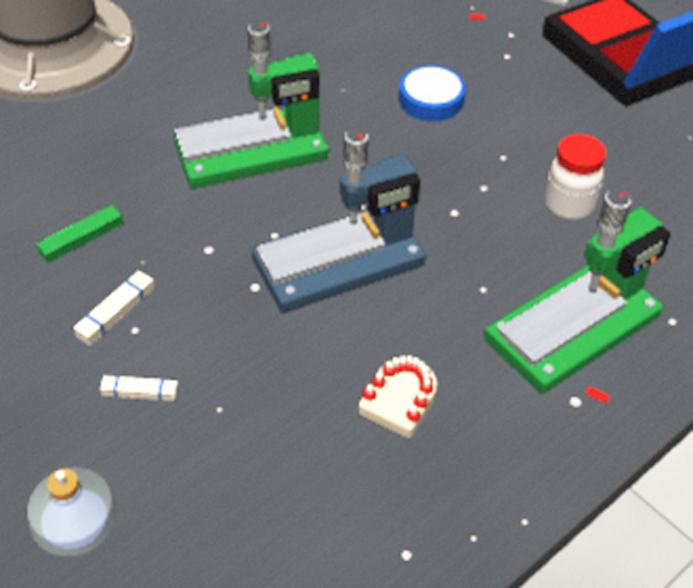

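View pics/t_crop.png

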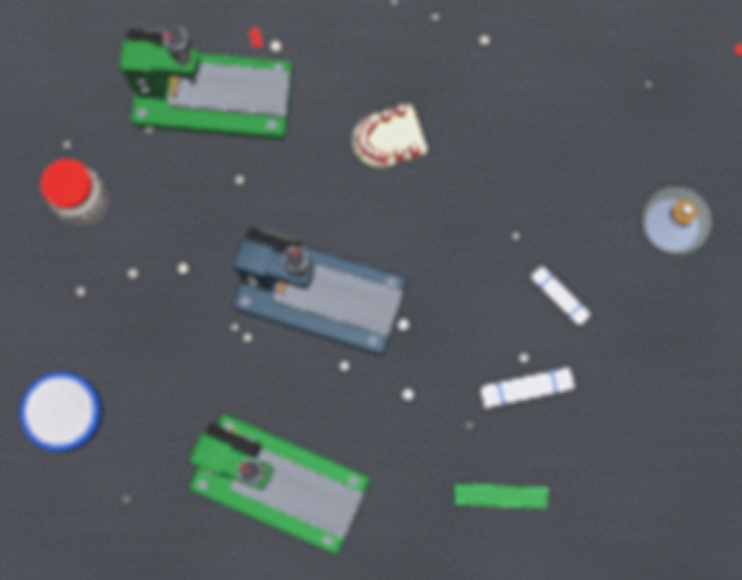

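Run:
```python
from h import *
np.set_printoptions(precision=4,suppress=True)
F={n:grab(n) for n in ['scene','top']}
C={}
for n,box in [('top',(345,222,390,252)),('scene',(205,215,260,258))]:
    f=F[n];im=f['image'].astype(int);l,t,rr,b=box
    s=im[t:b,l:rr];m=(s.min(2)>120).astype(np.uint8)
    k,lab,st,cen=cv2.connectedComponentsWithStats(m)
    i=1+np.argmax(st[1:,4]);ys,xs=np.where(lab==i)
    rect=cv2.minAreaRect(np.c_[xs+l,ys+t].astype(np.float32))
    print(n,st[i],cen[i]+[l,t],rect);C[n]=(cen[i]+[l,t])
    bx=cv2.boxPoints(rect)
    print(np.array([onz(f,u,v,0.016) for u,v in bx]))
    print('c',onz(f,*C[n],0.014))
print('tri',tri([(F[n],*C[n]) for n in C]))
# table front edge etc: crops
f=F['top'];cv2.imwrite('pics/t_mic.png',cv2.resize(f['image'][170:235,250:330,::-1],None,fx=9,fy=9,interpolation=cv2.INTER_CUBIC))
f=F['scene'];cv2.imwrite('pics/s_mic.png',cv2.resize(f['image'][145:245,295:390,::-1],None,fx=6,fy=6,interpolation=cv2.INTER_CUBIC))
```

```text
top [  3   9  35  15 312] [364.8429 238.1987] ((364.826904296875, 238.13462829589844), (9.217458724975586, 34.90866470336914), 78.69007110595703)
[[ 0.4683 -0.1378  0.016 ]
 [ 0.4901 -0.2399  0.016 ]
 [ 0.4632 -0.2449  0.016 ]
 [ 0.4415 -0.1431  0.016 ]]
c [ 0.4658 -0.1916  0.014 ]
scene [ 10   3  39  37 534] [233.5037 236.0375] ((234.3097381591797, 235.85397338867188), (12.981948852539062, 46.377540588378906), 48.8140754699707)
[[ 0.4621 -0.2464  0.016 ]
 [ 0.4368 -0.1366  0.016 ]
 [ 0.4744 -0.1386  0.016 ]
 [ 0.4974 -0.2464  0.016 ]]
c [ 0.4658 -0.1944  0.014 ]
tri [ 0.4654 -0.1929  0.0126]
```

View pics/t_mic.png

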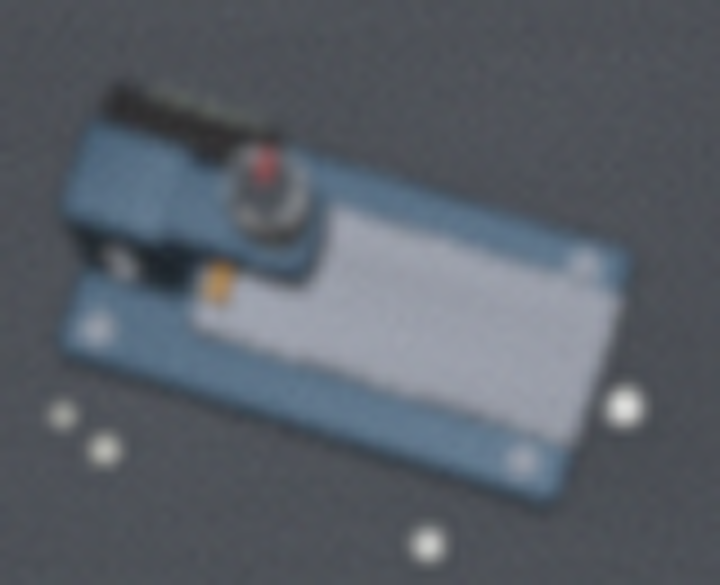

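View pics/s_mic.png

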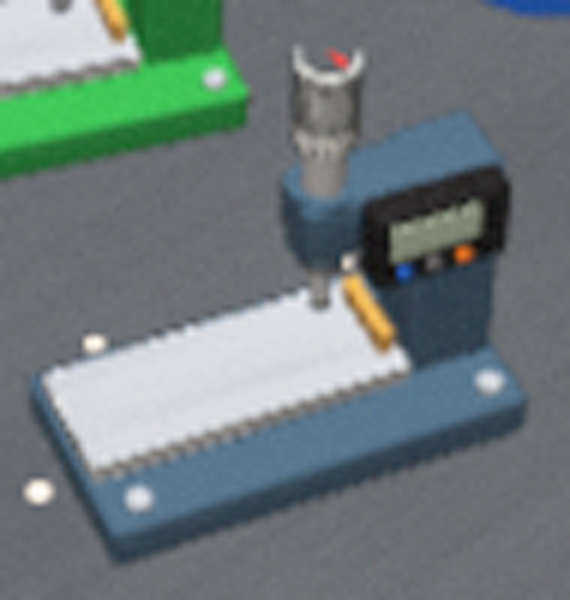

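Run:
```python
from h import *
from scipy.optimize import least_squares
np.set_printoptions(precision=4,suppress=True)
F={n:grab(n) for n in ['scene','top']}
t=lambda u,v:(u/9+249.5,v/9+169.5)
s=lambda u,v:(u/6+294.6,v/6+144.6)
print('A',tri([(F['top'],*t(622,290)),(F['scene'],*s(97,472))]))
print('B',tri([(F['top'],*t(572,443)),(F['scene'],*s(42,375))]))
print('thim',tri([(F['top'],*t(265,190)),(F['scene'],*s(330,62))]))
P=np.array([[-.105,-.026,.04],[-.105,.026,.04],[0,0,.187]])
O={'top':np.array([t(622,290),t(572,443),t(265,190)]),'scene':np.array([s(97,472),s(42,375),s(330,62)])}
def w(p):
    return np.c_[P[:,:2]@R.from_euler('z',p[2]).as_matrix()[:2,:2].T+p[:2],P[:,2]]
f=lambda p:np.concatenate([(proj(F[n],w(p))-O[n]).ravel() for n in O])
A=least_squares(f,[0.56,0.06,1.3]);print(A.x,np.degrees(A.x[2]),A.fun)
```

```text
A [ 0.569  -0.0527  0.0429]
B [ 0.5177 -0.0374  0.043 ]
thim [0.5721 0.0556 0.1853]
[0.5724 0.0557 1.2813] 73.41314433612436 [-0.0752  0.7638  0.2773  0.3627  0.0656 -0.1428 -0.1843  0.3233  0.3808
  0.7916  0.4209 -0.5826]
```

Run:
```python
from h import *
np.set_printoptions(precision=4,suppress=True)
o=r.get_obs();M=R.from_rotvec(o['orientation']).as_matrix();print(M)
f=r.grab_frame('wrist');T=np.array(f['cam_to_world'])
print('cam in tool',M.T@(T[:3,3]-o['tcp_pos']));print(M.T@T[:3,:3])
print('yaw of tool x',np.degrees(np.arctan2(M[1,0],M[0,0])))
b=np.array([0.4654,-0.1929,0.2])
print('to blank, tool axes cm',100*M.T@(b-o['tcp_pos']))
print(np.degrees(np.arctan2(-0.0218,0.102)))
```

```text
[[ 0.4131  0.      0.9107]
 [-0.9107 -0.      0.4131]
 [ 0.     -1.      0.    ]]
cam in tool [-0.0004 -0.1294  0.0683]
[[ 1.      0.0017  0.0007]
 [-0.0002 -0.2666  0.9638]
 [ 0.0018 -0.9638 -0.2666]]
yaw of tool x -65.60272632100066
to blank, tool axes cm [-30.7103   4.5307  34.417 ]
-12.064064282565887
```

Run:
```python
from h import *
f=grab('wrist','w0.png')
```

```text
(no output)
```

View pics/w0.png

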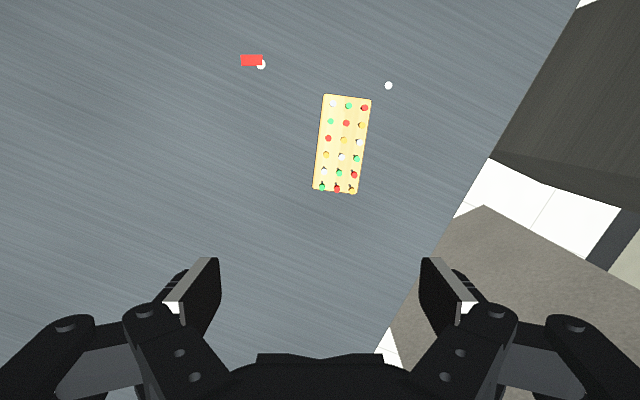

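>>> send_rows:
  plan:
    - [-3.8,0,4.3,0,1]
    - [-3.8,0,4.3,0,1]
    - [-3.8,0,4.3,0,1]
    - [-3.8,0,4.3,0,1]
    - [-3.8,0,4.3,0,1]
    - [-3.8,0,4.3,0,1]
    - [-3.8,0,4.3,0,1]
    - [-3.8,0,4.3,0,1]
  force: 60

```text
clock: 2.95
tcp_pos: [0.4672, -0.1942, 0.2457]
orientation: [-1.381, 0.889, -0.891]
contact_force: [1.3, -0.5, -0.1]
grip_width: 0.0852
```

>>> send_rows:
  plan:
    - [0,0,0,-9.7,1]
    - [0,0,0,-9.7,1]
    - [0,0,0,-9.7,1]
    - [0,0,0,-9.7,1]
    - [0,0,0,-9.7,1]
    - [0,0,0,-9.7,1]
    - [0,0,0,-9.7,1]
    - [0,0,0,-9.7,1]
    - [0,0,0,0,1]

```text
clock: 4.08
tcp_pos: [0.4666, -0.1959, 0.2454]
orientation: [-1.565, -0.163, 0.163]
contact_force: [-0.3, -0.8, -0.6]
grip_width: 0.0856
```

Run:
```python
from h import *
np.set_printoptions(precision=4,suppress=True)
o=r.get_obs();M=R.from_rotvec(o['orientation']).as_matrix()
print(o['clock'],o['tcp_pos'],'zyaw',np.degrees(np.arctan2(M[1,2],M[0,2])),o['joints'],M[2])
f=grab('wrist','w1.png');grab('scene','s1.png')
print([(np.round(d['rect']),d['p']) for d in r.recognise('wrist','blank_centre')])
```

```text
4.075 [ 0.4666 -0.1959  0.2454] zyaw 101.89254097729096 [ 0.6062  0.2248 -0.3818  1.932   0.0987  1.0025  0.3875] [ 0.0003 -1.     -0.0001]
[(array([192.,  71., 237., 171.]), 0.71), (array([367., 202., 433., 249.]), 0.62), (array([305., 127., 329., 215.]), 0.56)]
```

View pics/w1.png

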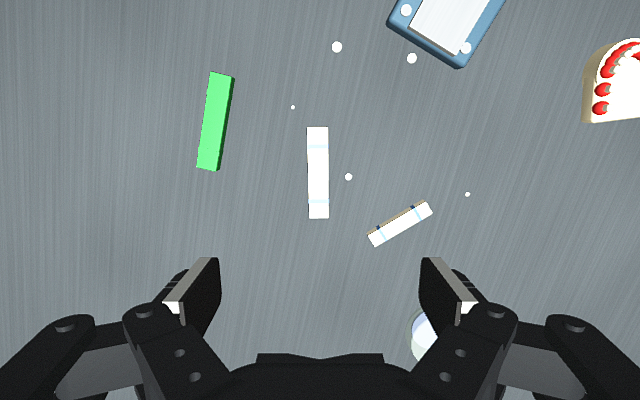

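View pics/s1.png

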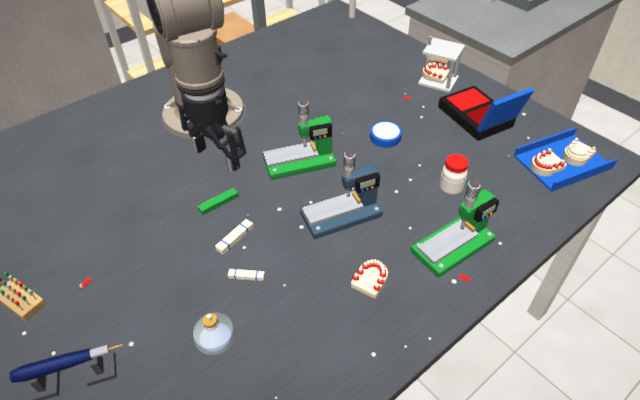

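Candidates for the blank in the wrist view are the larger ivory bar (318,172), a smaller ivory bar (400,222) and a green bar (215,121). I choose (318,172): it isn't green and is the larger of the two ivory bars.

```bash
cat >> h.py <<'E'
def seg(f,box,thr=170):
    im=f['image'].astype(int);l,t,rr,b=box
    m=(im[t:b,l:rr].min(2)>thr).astype(np.uint8)
    m=cv2.morphologyEx(m,cv2.MORPH_CLOSE,np.ones((5,5),np.uint8))
    k,lab,st,cen=cv2.connectedComponentsWithStats(m)
    i=1+np.argmax(st[1:,4]);ys,xs=np.where(lab==i)
    return st[i],cen[i]+[l,t],cv2.minAreaRect(np.c_[xs+l,ys+t].astype(np.float32))
def state():
    o=r.get_obs();M=R.from_rotvec(o['orientation']).as_matrix()
    print('t',o['clock'],'tcp',np.round(o['tcp_pos'],4),'zyaw',round(np.degrees(np.arctan2(M[1,2],M[0,2])),2),'F',np.round(o['contact_force'],2),'M',np.round(o['moment'],4),'w',round(o['grip_width'],4),'j7',round(o['joints'][6],3))
    return o,M
E
python3 - <<'E'
from h import *
np.set_printoptions(precision=4,suppress=True)
o,M=state();f=r.grab_frame('wrist')
st,c,rect=seg(f,(290,110,340,235));print(st,c,rect)
bx=cv2.boxPoints(rect);W=np.array([onz(f,u,v,0.016) for u,v in bx]);print(W);ctr=W.mean(0);print(ctr)
for i in range(4): d=W[(i+1)%4]-W[i];print(np.linalg.norm(d),np.degrees(np.arctan2(d[1],d[0])))
print('centre rel tool cm',100*M.T@(ctr-o['tcp_pos']))
cv2.imwrite('pics/w1c.png',cv2.resize(f['image'][100:260,180:450,::-1],None,fx=2.9,fy=2.9,interpolation=cv2.INTER_CUBIC))
E
```

```text
t 4.225 tcp [ 0.4666 -0.1959  0.2454] zyaw 101.82 F [-0.18 -0.47 -0.36] M [0.0096 0.0152 0.0121] w 0.0852 j7 0.386
[  17   17   22   92 1923] [317.791  172.0452] ((317.5, 172.5), (91.0, 21.0), 90.0)
[[ 0.4431 -0.1452  0.016 ]
 [ 0.4647 -0.1407  0.016 ]
 [ 0.4861 -0.2385  0.016 ]
 [ 0.4628 -0.2434  0.016 ]]
[ 0.4642 -0.192   0.016 ]
0.0220521007543809 11.926618785868843
0.1001757843175217 -77.69178651358781
0.023737438842464233 -168.0682805890203
0.10018084982630407 101.3442969876373
centre rel tool cm [-0.1558 22.9369  0.4324]
```

View pics/w1c.png

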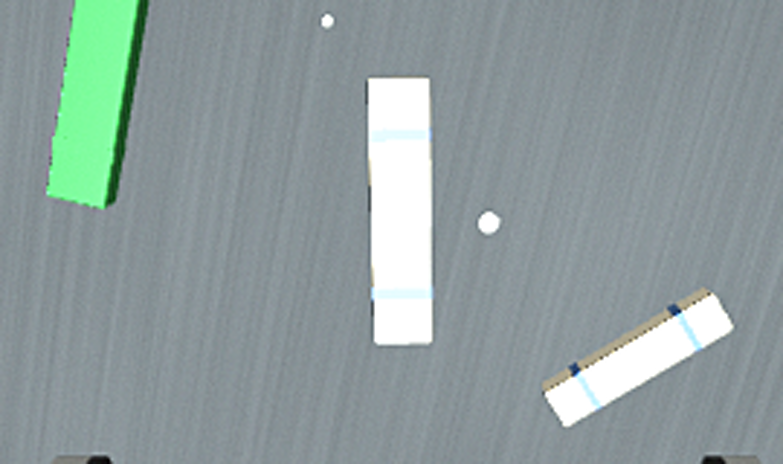

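>>> send_rows:
  plan:
    - [-0.15,4,-0.9,0,0.6]
    - [0,4,-0.9,0,0.6]
    - [0,4,-0.9,0,0.6]
    - [0,0,0,0,0.6]

```text
clock: 4.78
tcp_pos: [0.4686, -0.2223, 0.1229]
orientation: [-1.562, -0.159, 0.167]
contact_force: [0.4, -0.1, 0.2]
grip_width: 0.0513
```

Run:
```python
from h import *
np.set_printoptions(precision=4,suppress=True)
o,M=state();f=grab('wrist','w2.png')
st,c,rect=seg(f,(270,20,370,250));print(st,c,rect)
bx=cv2.boxPoints(rect);W=np.array([onz(f,u,v,0.016) for u,v in bx]);print(W);ctr=W.mean(0);print(ctr)
for i in range(4): d=W[(i+1)%4]-W[i];print(np.linalg.norm(d),np.degrees(np.arctan2(d[1],d[0])))
print('centre rel tool cm',100*M.T@(ctr-o['tcp_pos']))
```

```text
t 4.775 tcp [ 0.4686 -0.2223  0.1229] zyaw 101.88 F [ 0.35 -0.1   0.22] M [-0.011   0.0203  0.012 ] w 0.0513 j7 0.354
[  35   74   34  141 4453] [322.395  163.2778] ((322.7283630371094, 164.1781768798828), (140.29351806640625, 32.38352584838867), 88.49256896972656)
[[ 0.4423 -0.1453  0.016 ]
 [ 0.4636 -0.1402  0.016 ]
 [ 0.4885 -0.2376  0.016 ]
 [ 0.4648 -0.2434  0.016 ]]
[ 0.4648 -0.1916  0.016 ]
0.021862375065813993 13.402118794078184
0.10049577662155261 -75.63684039398117
0.02443566898850389 -166.2976538528256
0.10061359458780651 102.89677649171625
centre rel tool cm [ 0.309  10.7011  3.0438]
```

View pics/w2.png

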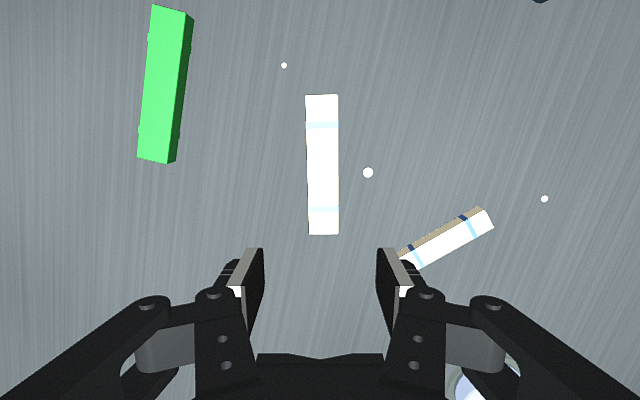

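>>> send_rows:
  plan:
    - [0.3,3,-0.1,0,0.6]
    - [0,3,0,0,0.6]
    - [0,2.5,0,0,0.6]
    - [0,1.5,0,0,0.6]
    - [0,0.5,0,0,0.6]
    - [0,0,0,0,0.6]

```text
clock: 5.58
tcp_pos: [0.4745, -0.223, 0.0211]
orientation: [-1.565, -0.165, 0.164]
contact_force: [-0.4, 0.1, -0.1]
grip_width: 0.0511
```

Run:
```python
from h import *
state();grab('wrist','w3.png')
```

```text
t 5.575 tcp [ 0.4745 -0.223   0.0211] zyaw 101.99 F [-0.44  0.08 -0.12] M [ 0.0832 -0.0355 -0.0222] w 0.0511 j7 0.27
```

View pics/w3.png

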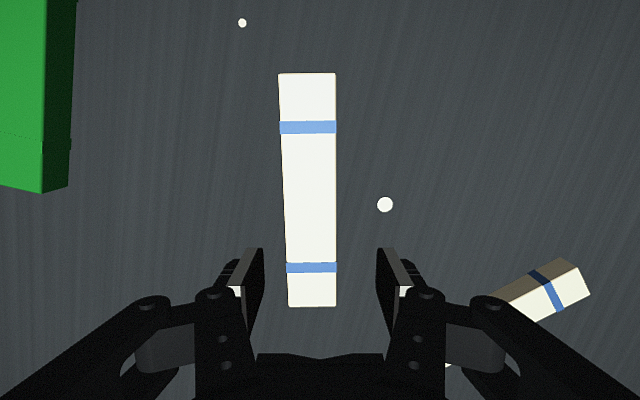

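>>> send_rows:
  plan:
    - [-0.3,0.3,0,0,0.6]
    - [0,0,0,0,0.6]
    - [0,0,0,0,0.2]
    - [0,0,0,0,0]
    - [0,0,0,0,0]
    - [0,0,0,0,0]
  force: 50

```text
clock: 6.38
tcp_pos: [0.4711, -0.2236, 0.0177]
orientation: [-1.565, -0.165, 0.164]
contact_force: [-1.3, 0.5, 5.4]
grip_width: 0.0208
```

Run:
```python
from h import *
state();grab('wrist','w4.png')
```

```text
t 6.375 tcp [ 0.4711 -0.2236  0.0177] zyaw 102.0 F [-1.34  0.46  5.42] M [0.0336 0.2754 0.0528] w 0.0208 j7 0.269
```

View pics/w4.png

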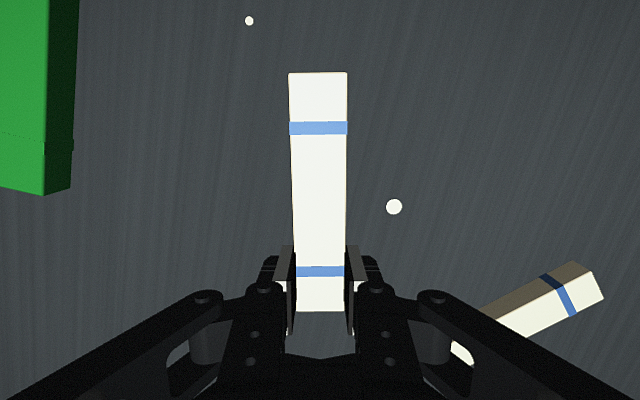

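>>> send_rows:
  plan:
    - [0,-2,0,0,0]
    - [0,-4,0,0,0]
    - [0,-4,0,0,0]
    - [0,-4,0,0,0]
    - [2,0,2.8,0,0]
    - [2,0,2.8,0,0]
    - [2,0,2.8,0,0]
    - [2,0,2.8,0,0]
    - [0,0,0,9.5,0]
    - [0,0,0,9.5,0]
    - [0,0,0,9.5,0]
    - [0,0,0,0,0]

```text
clock: 7.92
tcp_pos: [0.5256, -0.0972, 0.157]
orientation: [-1.559, 0.225, -0.224]
contact_force: [-0.1, 0.3, -0.7]
grip_width: 0.0204
```

Run:
```python
from h import *
state();grab('wrist','w5.png')
```

```text
t 7.925 tcp [ 0.5256 -0.0972  0.157 ] zyaw 73.6 F [-0.12  0.31 -0.71] M [-0.0064  0.0451  0.0219] w 0.0204 j7 -0.351
```

View pics/w5.png

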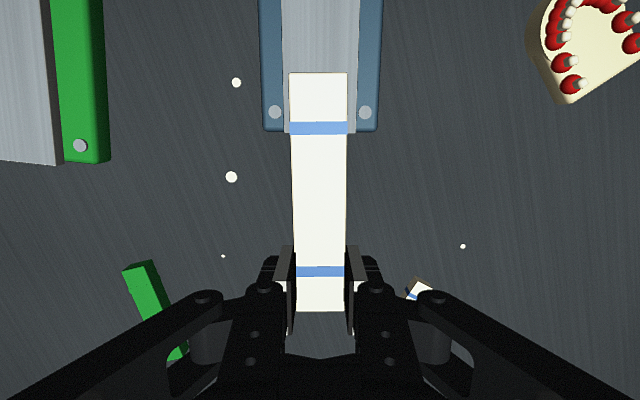

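```bash
cat > mic.py <<'E'
from h import *
def edges(f,rows,cl,cr):
    im=cv2.GaussianBlur(f['image'].astype(np.float32),(0,0),1.0)
    s=im[:,:,2]-im[:,:,0]   # blue - red
    L=[];Rr=[]
    for v in rows:
        g=np.diff(s[v]);
        a=cl[0]+np.argmin(g[cl[0]:cl[1]]);b=cr[0]+np.argmax(g[cr[0]:cr[1]])
        L.append((a+.5,v));Rr.append((b+.5,v))
    return L,Rr
def fit(f,pts,z):
    W=np.array([onz(f,u,v,z) for u,v in pts],dtype=np.float32)[:,:2]
    vx,vy,x0,y0=cv2.fitLine(W,cv2.DIST_HUBER,0,1e-4,1e-4).ravel()
    if vy<0: vx,vy=-vx,-vy
    return np.array([x0,y0]),np.degrees(np.arctan2(vy,vx))
E
python3 - <<'E'
from mic import *
np.set_printoptions(precision=4,suppress=True)
o,M=state();f=r.grab_frame('wrist')
print(f['image'][30,255:385:4].tolist())
L,Rr=edges(f,range(4,66,2),(270,289),(349,368))
print(L[::5],Rr[::5])
res=[fit(f,p,0.04) for p in (L,Rr)]
for p,a in res: print(p,a, 'tool x of line at its mean', 100*(M.T@(np.r_[p,0.04]-o['tcp_pos'])))
mm=(res[0][0]+res[1][0])/2
yaw=np.radians(np.mean([x[1] for x in res]));
n=np.array([np.sin(yaw),-np.cos(yaw)])
print('width',(res[1][0]-res[0][0])@n,'yaw',np.degrees(yaw))
print('tool offset from centreline (+ = right of it)',(o['tcp_pos'][:2]-mm)@n)
# vs scene fit
print('scene-fit offset',(np.array([.5724,.0557])-mm)@n)
E
```

```text
t 7.975 tcp [ 0.5256 -0.0972  0.157 ] zyaw 73.71 F [ 0.21 -0.53 -1.39] M [-0.0178  0.0204 -0.0085] w 0.0207 j7 -0.35
[[73, 80, 81], [31, 44, 54], [76, 107, 123], [76, 105, 123], [80, 109, 126], [77, 106, 124], [75, 106, 124], [166, 172, 176], [160, 169, 174], [163, 172, 175], [159, 169, 173], [166, 176, 178], [166, 174, 179], [160, 170, 173], [158, 168, 172], [160, 170, 172], [160, 171, 175], [159, 167, 172], [157, 168, 171], [153, 165, 167], [152, 161, 165], [160, 168, 172], [164, 172, 176], [166, 176, 182], [154, 165, 169], [158, 167, 171], [83, 97, 106], [79, 108, 127], [84, 112, 130], [86, 116, 130], [80, 111, 126], [77, 104, 119], [66, 68, 72]]
[(np.float64(280.5), 4), (np.float64(280.5), 14), (np.float64(281.5), 24), (np.float64(281.5), 34), (np.float64(281.5), 44), (np.float64(281.5), 54), (np.float64(281.5), 64)] [(np.float64(360.5), 4), (np.float64(359.5), 14), (np.float64(359.5), 24), (np.float64(359.5), 34), (np.float64(358.5), 44), (np.float64(358.5), 54), (np.float64(358.5), 64)]
[0.5342 0.0229] 72.56655 tool x of line at its mean [-2.5422 11.7006 11.7697]
[0.584 0.007] 73.68818 tool x of line at its mean [ 2.6924 11.6979 11.6395]
width 0.052356765 yaw 73.127365
tool offset from centreline (+ = right of it) 0.0004907647605752804
scene-fit offset 0.000895272250421683
```

>>> send_rows:
  plan:
    - [0,0,2.6,0,0]
    - [0,0,2.6,0,0]
    - [0,3,0,0,0]
    - [0,3,0,0,0]
    - [0,2,0,0,0]
    - [0,1,0,0,0]
    - [0,0,0,0,0]
    - [0,0,0,0,0]

```text
clock: 9.02
tcp_pos: [0.5413, -0.0475, 0.0681]
orientation: [-1.559, 0.225, -0.227]
contact_force: [0.3, -0.4, -0.9]
grip_width: 0.0208
```

Run:
```python
from h import *
state();grab('wrist','w6.png')
```

```text
t 9.025 tcp [ 0.5413 -0.0475  0.0681] zyaw 73.52 F [ 0.31 -0.4  -0.9 ] M [-0.0665 -0.0272  0.0149] w 0.0208 j7 -0.511
```

View pics/w6.png

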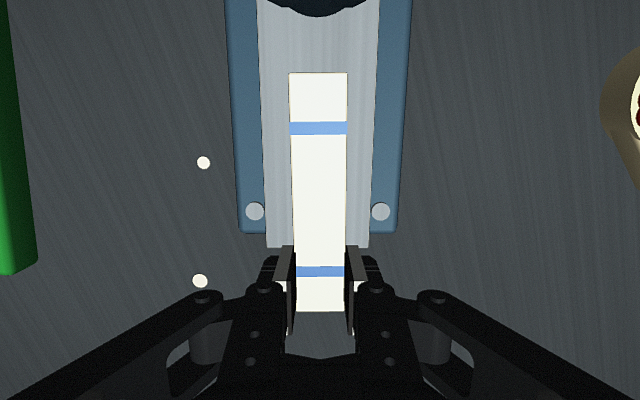

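>>> send_rows:
  plan:
    - [0,0.6,0,0,0]
    - [0,0.2,0,0,0]
    - [0,0,0,0,0]

```text
clock: 9.45
tcp_pos: [0.5405, -0.0475, 0.0591]
orientation: [-1.559, 0.226, -0.226]
contact_force: [-0.5, -0.6, -1.0]
grip_width: 0.0207
```

>>> send_rows:
  plan:
    - [0,0.1,0,0,0]
    - [0,0,0,0,0]

```text
clock: 9.7
tcp_pos: [0.5407, -0.0474, 0.0583]
orientation: [-1.559, 0.226, -0.226]
contact_force: [-0.7, -0.3, -0.9]
grip_width: 0.0204
```

>>> send_rows:
  plan:
    - [0,0.1,0,0,0]
    - [0,0,0,0,0]

```text
clock: 9.95
tcp_pos: [0.5408, -0.0475, 0.0577]
orientation: [-1.559, 0.226, -0.226]
contact_force: [-1.3, 0.1, 3.7]
grip_width: 0.0209
```

>>> send_rows:
  plan:
    - [0,0.1,0,0,0]
    - [0,0,0,0,0]

```text
clock: 10.2
tcp_pos: [0.5408, -0.0475, 0.0576]
orientation: [-1.559, 0.226, -0.227]
contact_force: [-4.3, 0.0, 14.1]
grip_width: 0.0204
```

>>> send_rows:
  plan:
    - [0,-0.1,0,0,0.35]
    - [0,0,0,0,0.35]
    - [0,-0.2,0,0,0.35]
    - [0,0,0,0,0.35]
  force: 20

```text
clock: 10.7
tcp_pos: [0.5408, -0.0474, 0.0593]
orientation: [-1.559, 0.226, -0.226]
contact_force: [-0.1, -0.3, -1.0]
grip_width: 0.0296
```

Run:
```python
from h import *
state();grab('wrist','w7.png')
```

```text
t 10.7 tcp [ 0.5408 -0.0474  0.0593] zyaw 73.5 F [-0.08 -0.25 -1.03] M [ 0.0103 -0.0219  0.0271] w 0.0296 j7 -0.517
```

View pics/w7.png

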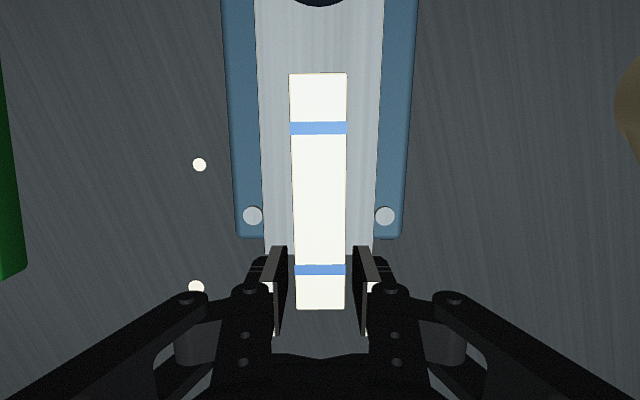

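Run:
```python
from mic import *
np.set_printoptions(precision=4,suppress=True)
o,M=state();f=r.grab_frame('wrist')
L,Rr=edges(f,range(10,195,3),(245,275),(365,395))
print(L[::12],Rr[::12])
res=[fit(f,p,0.04) for p in (L,Rr)]
for p,a in res: print(p,a)
mm=(res[0][0]+res[1][0])/2
yaw=np.radians(np.mean([x[1] for x in res]));n=np.array([np.sin(yaw),-np.cos(yaw)])
print('width',(res[1][0]-res[0][0])@n,'yaw',np.degrees(yaw),'tool off',(o['tcp_pos'][:2]-mm)@n)
st,c,rect=seg(f,(280,60,360,250),150)
bx=cv2.boxPoints(rect)
im=f['image'].astype(int).min(2)
l=[];q=[]
for v in range(80,240,4):
    row=im[v,270:370]
    g=np.diff(row);
    l.append((270+np.argmax(g[8:40])+8+.5,v));q.append((270+np.argmin(g[60:90])+60+.5,v))
print(l[::8],q[::8])
rb=[fit(f,p,0.056) for p in (l,q)]
for p,a in rb: print(p,a)
mb=(rb[0][0]+rb[1][0])/2
print('blank yaw',np.mean([x[1] for x in rb]),'w',(rb[1][0]-rb[0][0])@n,'off',(mb-mm)@n)
```

```text
t 10.75 tcp [ 0.5407 -0.0475  0.0593] zyaw 73.49 F [0.4  0.49 1.02] M [ 0.0067  0.0011 -0.0305] w 0.0297 j7 -0.517
[(np.float64(253.5), 10), (np.float64(255.5), 46), (np.float64(256.5), 82), (np.float64(258.5), 118), (np.float64(259.5), 154), (np.float64(261.5), 190)] [(np.float64(384.5), 10), (np.float64(382.5), 46), (np.float64(380.5), 82), (np.float64(379.5), 118), (np.float64(377.5), 154), (np.float64(375.5), 190)]
[0.5363 0.0292] 73.40443
[0.5863 0.0145] 73.40622
width 0.052153982 yaw 73.40532 tool off 8.384602679657891e-05
[(np.float64(288.5), 80), (np.float64(289.5), 112), (np.float64(290.5), 144), (np.float64(291.5), 176), (np.float64(292.5), 208)] [(np.float64(346.5), 80), (np.float64(345.5), 112), (np.float64(345.5), 144), (np.float64(345.5), 176), (np.float64(344.5), 208)]
[0.5446 0.0037] 74.19729
[0.5673 0.0049] 74.16272
blank yaw 74.18001 w 0.021369904 off -0.00011203904
```

>>> send_rows:
  plan:
    - [0,0,0,0,0]
    - [0,0,0,0,0]
    - [0,0,0,0,0]
    - [0,0,0.5,0,0]
    - [0,0,0.7,0,0]
    - [0,0,0.7,0,0]
    - [0,0,0,0,0]
  force: 25

```text
clock: 11.68
tcp_pos: [0.5467, -0.0274, 0.0594]
orientation: [-1.557, 0.224, -0.225]
contact_force: [0.3, 2.9, 1.5]
grip_width: 0.0211
```

>>> send_rows:
  plan:
    - [0,0,0.6,0,0]
    - [0,0,0.6,0,0]
    - [0,0,0.4,0,0]
    - [0,0,0,0,0]

```text
clock: 12.18
tcp_pos: [0.5509, -0.0131, 0.0594]
orientation: [-1.558, 0.225, -0.226]
contact_force: [0.8, -0.6, 2.5]
grip_width: 0.021
```

Run:
```python
from h import *
o,M=state();u=np.array([np.cos(np.radians(73.4)),np.sin(np.radians(73.4))]);print((o['tcp_pos'][:2]-[.5724,.0557])@u)
grab('wrist','w8.png')
f=grab('scene');cv2.imwrite('pics/s8.png',cv2.resize(f['image'][110:250,230:430,::-1],None,fx=4,fy=4,interpolation=cv2.INTER_CUBIC))
```

```text
t 12.175 tcp [ 0.5509 -0.0131  0.0594] zyaw 73.53 F [ 0.83 -0.56  2.52] M [-0.1891  0.107   0.0211] w 0.021 j7 -0.577
-0.07206024034088299
```

View pics/w8.png

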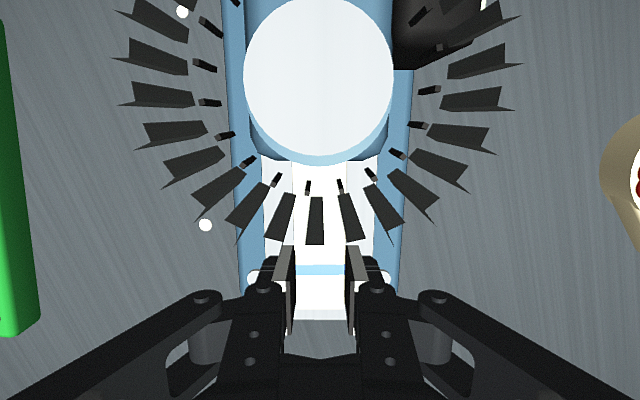

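View pics/s8.png

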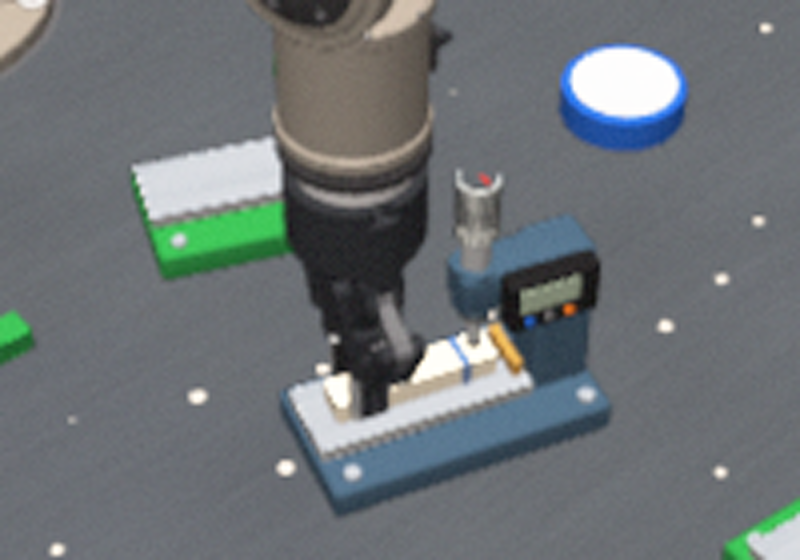

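>>> send_rows:
  plan:
    - [0,0,0.25,0,0]
    - [0,0,0.25,0,0]
    - [0,0,0,0,0]

```text
clock: 12.65
tcp_pos: [0.552, -0.0098, 0.0594]
orientation: [-1.56, 0.227, -0.227]
contact_force: [-0.7, -3.3, 4.6]
grip_width: 0.0211
```

>>> send_rows:
  plan:
    - [0,0,0.1,0,0]
    - [0,0,0,0,0]

```text
clock: 12.9
tcp_pos: [0.5521, -0.0091, 0.0593]
orientation: [-1.56, 0.227, -0.227]
contact_force: [-2.0, -4.5, 6.0]
grip_width: 0.0212
```

>>> send_rows:
  plan:
    - [0,0,0.05,0,0]
    - [0,0,0,0,0]

```text
clock: 13.15
tcp_pos: [0.5522, -0.0087, 0.0594]
orientation: [-1.56, 0.227, -0.227]
contact_force: [-2.0, -4.0, 5.0]
grip_width: 0.0209
```

Run:
```python
from h import *
o,M=state()
grab('wrist','w9.png')
f=grab('scene');a=cv2.resize(f['image'][165:235,300:390,::-1],None,fx=8,fy=8,interpolation=cv2.INTER_CUBIC)
cv2.imwrite('pics/s9.png',a)
```

```text
t 13.15 tcp [ 0.5522 -0.0087  0.0594] zyaw 73.44 F [-2.05 -4.02  4.99] M [-0.8419  0.3277 -0.0462] w 0.0209 j7 -0.588
```

View pics/s9.png

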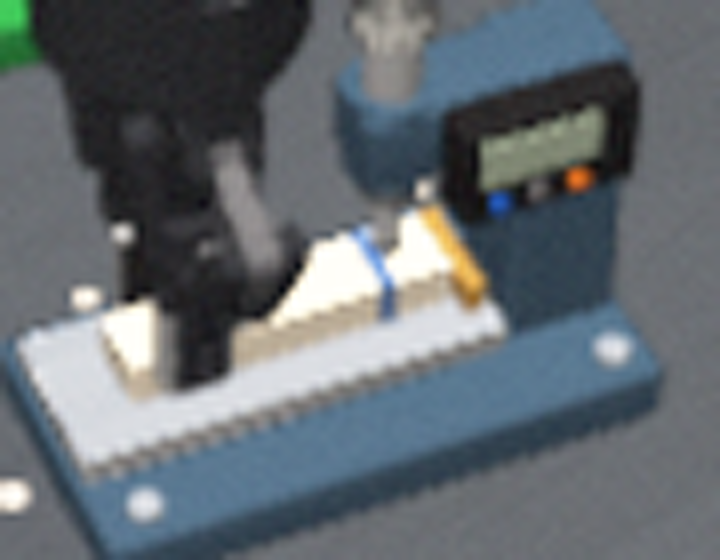

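View pics/w9.png

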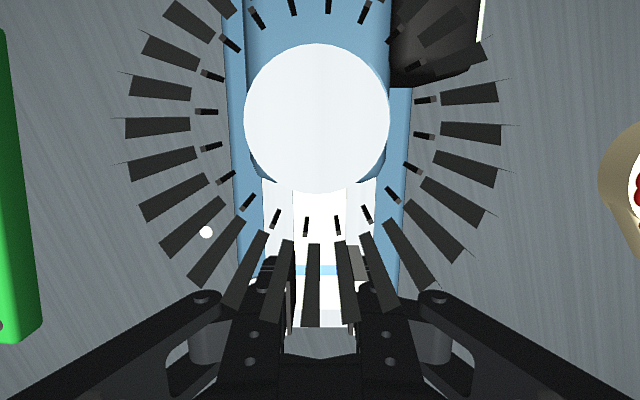

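>>> send_rows:
  plan:
    - [0,0,0.05,0,0]
    - [0,0,0,0,0]

```text
clock: 13.5
tcp_pos: [0.5524, -0.0083, 0.0594]
orientation: [-1.56, 0.227, -0.227]
contact_force: [-0.8, -3.4, 6.6]
grip_width: 0.0213
```

>>> send_rows:
  plan:
    - [0,0,0.05,0,0]
    - [0,0,0,0,0]

```text
clock: 13.75
tcp_pos: [0.5525, -0.0078, 0.0594]
orientation: [-1.56, 0.227, -0.227]
contact_force: [-0.3, -3.7, 5.4]
grip_width: 0.0212
```

Run:
```python
from h import *
o,M=state()
```

```text
t 13.75 tcp [ 0.5525 -0.0078  0.0594] zyaw 73.44 F [-0.26 -3.69  5.41] M [-0.9238  0.2429 -0.014 ] w 0.0212 j7 -0.59
```

>>> send_rows:
  plan:
    - [0,0,0.06,0,0]
    - [0,0,0,0,0]

```text
clock: 14.0
tcp_pos: [0.5527, -0.0071, 0.0594]
orientation: [-1.56, 0.227, -0.227]
contact_force: [-1.2, -3.9, 4.9]
grip_width: 0.0207
```

>>> send_rows:
  plan:
    - [0,0,0.06,0,0]
    - [0,0,0,0,0]

```text
clock: 14.25
tcp_pos: [0.5529, -0.0066, 0.0594]
orientation: [-1.56, 0.227, -0.227]
contact_force: [-0.8, -4.8, 5.4]
grip_width: 0.0211
```

>>> send_rows:
  plan:
    - [0,0,0.06,0,0]
    - [0,0,0,0,0]

```text
clock: 14.5
tcp_pos: [0.5529, -0.0067, 0.0594]
orientation: [-1.561, 0.228, -0.227]
contact_force: [-2.1, -4.8, 6.6]
grip_width: 0.0211
```

>>> send_rows:
  plan:
    - [0,0,0.05,0,0]
    - [0,0,0,0,0]

```text
clock: 14.75
tcp_pos: [0.5529, -0.0066, 0.0593]
orientation: [-1.561, 0.228, -0.227]
contact_force: [-1.9, -6.4, 7.1]
grip_width: 0.0212
```

Run:
```python
from h import *
o,M=state()
f=grab('scene');a=cv2.resize(f['image'][165:235,300:390,::-1],None,fx=8,fy=8,interpolation=cv2.INTER_CUBIC)
cv2.imwrite('pics/s10.png',a)
f=grab('top');a=cv2.resize(f['image'][175:225,255:325,::-1],None,fx=10,fy=10,interpolation=cv2.INTER_CUBIC)
cv2.imwrite('pics/t10.png',a)
```

```text
t 14.75 tcp [ 0.5529 -0.0066  0.0593] zyaw 73.4 F [-1.91 -6.44  7.09] M [-1.3803  0.4493  0.0266] w 0.0212 j7 -0.593
```

View pics/s10.png

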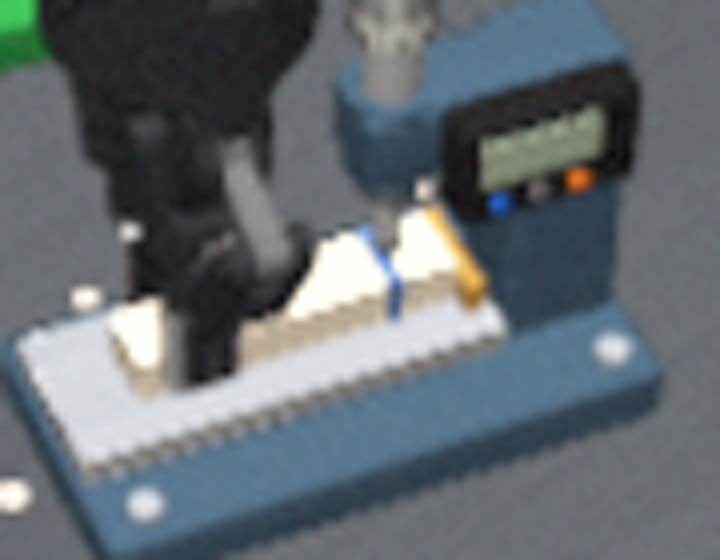

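View pics/t10.png

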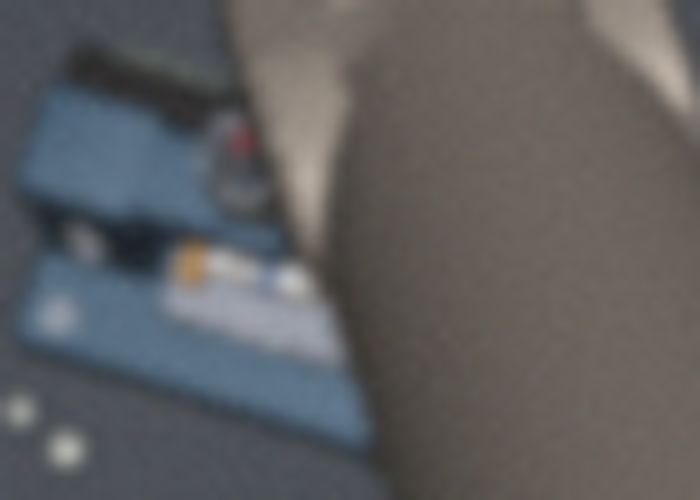

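>>> send_rows:
  plan:
    - [0,0,0.08,0,0]
    - [0,0,0,0,0]

```text
clock: 15.1
tcp_pos: [0.5529, -0.0066, 0.0594]
orientation: [-1.562, 0.229, -0.227]
contact_force: [-2.3, -7.7, 8.1]
grip_width: 0.0212
```

Run:
```python
from h import *
o,M=state()
```

```text
t 15.1 tcp [ 0.5529 -0.0066  0.0594] zyaw 73.37 F [-2.3  -7.73  8.11] M [-1.7015  0.5729  0.0558] w 0.0212 j7 -0.595
```

>>> send_rows:
  plan:
    - [0,0,0,0,0.3]
    - [0,0,0,0,0.5]
    - [0,0,-0.1,0,0.5]
    - [0,0,0,0,0.5]

```text
clock: 15.6
tcp_pos: [0.5533, -0.0045, 0.0592]
orientation: [-1.559, 0.226, -0.226]
contact_force: [0.8, -0.9, 0.0]
grip_width: 0.0425
```

>>> send_rows:
  plan:
    - [0,-0.2,-1,0,0.5]
    - [0,-0.5,-1.5,0,0.5]
    - [0,-3,-2,0,0.5]
    - [0,-3,0,0,0.5]
    - [0,-3,0,0,0.5]
    - [0,-3,0,0,0.5]
    - [0,0,0,0,0.5]

```text
clock: 16.48
tcp_pos: [0.5418, -0.0492, 0.189]
orientation: [-1.559, 0.223, -0.231]
contact_force: [1.0, -0.2, 0.1]
grip_width: 0.0424
```

Run:
```python
from h import *
o,M=state()
grab('wrist','w11.png')
f=grab('scene');a=cv2.resize(f['image'][140:240,295:390,::-1],None,fx=6,fy=6,interpolation=cv2.INTER_CUBIC)
cv2.imwrite('pics/s11.png',a)
```

```text
t 16.475 tcp [ 0.5418 -0.0492  0.189 ] zyaw 73.4 F [ 0.98 -0.15  0.06] M [ 0.007  -0.0261  0.0052] w 0.0424 j7 -0.439
```

View pics/w11.png

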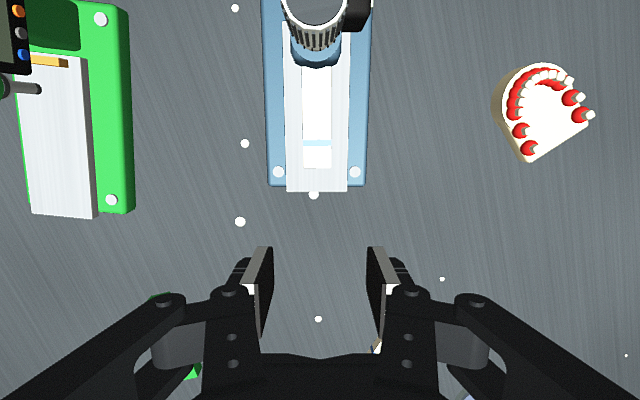

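View pics/s11.png

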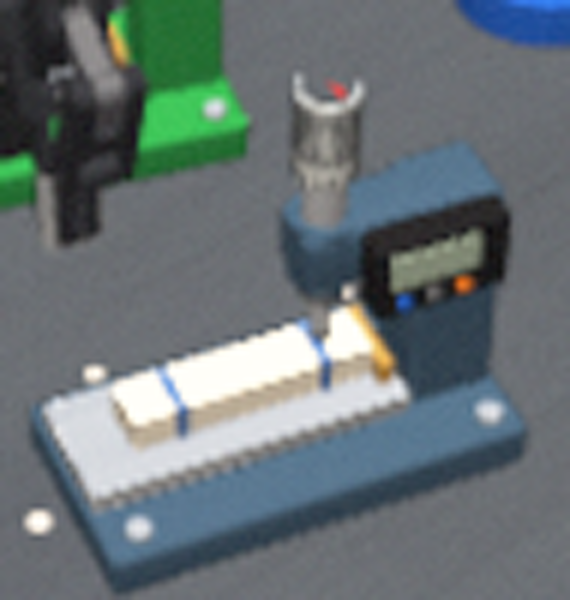

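Run:
```python
from mic import *
np.set_printoptions(precision=4,suppress=True)
o,M=state();f=r.grab_frame('wrist');im=cv2.GaussianBlur(f['image'].astype(np.float32),(0,0),.7)
L,Rr=edges(f,range(75,180,3),(275,296),(336,360))
res=[fit(f,p,0.04) for p in (L,Rr)];print(res)
mm=(res[0][0]+res[1][0])/2;yaw=np.radians(np.mean([x[1] for x in res]))
u=np.array([np.cos(yaw),np.sin(yaw)]);n=np.array([np.sin(yaw),-np.cos(yaw)])
print('yaw',np.degrees(yaw),'mic origin off line',(np.array([.5724,.0557])-mm)@n)
g=im.min(2)
print('col310 rows',g[160:200,300].round().tolist());print(g[160:200,326].round().tolist());print('row120',g[120,290:345].round().tolist());print('row160',g[160,290:345].round().tolist())
```

```text
t 16.575 tcp [ 0.5401 -0.0489  0.1863] zyaw 73.43 F [-1.01 -0.11 -0.69] M [-0.008   0.0359  0.0524] w 0.0425 j7 -0.439
[(array([0.5325, 0.0168], dtype=float32), np.float32(73.36997)), (array([0.5836, 0.0057], dtype=float32), np.float32(73.47251))]
yaw 73.421234 mic origin off line 0.001085414111612563
col310 rows [235.0, 235.0, 234.0, 234.0, 234.0, 233.0, 234.0, 234.0, 234.0, 234.0, 233.0, 233.0, 233.0, 233.0, 233.0, 233.0, 233.0, 233.0, 233.0, 233.0, 233.0, 233.0, 232.0, 233.0, 232.0, 232.0, 232.0, 233.0, 232.0, 232.0, 237.0, 226.0, 160.0, 115.0, 110.0, 113.0, 113.0, 113.0, 114.0, 113.0]
[255.0, 255.0, 255.0, 255.0, 255.0, 255.0, 255.0, 247.0, 230.0, 231.0, 236.0, 237.0, 237.0, 237.0, 236.0, 236.0, 237.0, 237.0, 237.0, 237.0, 236.0, 237.0, 236.0, 236.0, 236.0, 236.0, 236.0, 236.0, 236.0, 237.0, 240.0, 223.0, 153.0, 115.0, 113.0, 116.0, 116.0, 115.0, 115.0, 115.0]
row120 [235.0, 236.0, 237.0, 237.0, 238.0, 238.0, 238.0, 238.0, 238.0, 237.0, 237.0, 238.0, 238.0, 238.0, 238.0, 237.0, 249.0, 255.0, 255.0, 255.0, 255.0, 255.0, 255.0, 255.0, 255.0, 255.0, 255.0, 255.0, 255.0, 255.0, 255.0, 255.0, 255.0, 255.0, 255.0, 255.0, 255.0, 255.0, 255.0, 255.0, 255.0, 255.0, 255.0, 252.0, 243.0, 237.0, 236.0, 238.0, 238.0, 239.0, 239.0, 240.0, 240.0, 238.0, 236.0]
row160 [236.0, 234.0, 234.0, 235.0, 236.0, 238.0, 238.0, 237.0, 235.0, 235.0, 235.0, 237.0, 238.0, 238.0, 238.0, 241.0, 251.0, 254.0, 255.0, 255.0, 255.0, 255.0, 255.0, 255.0, 255.0, 255.0, 255.0, 255.0, 255.0, 255.0, 255.0, 255.0, 255.0, 255.0, 255.0, 255.0, 255.0, 255.0, 255.0, 255.0, 255.0, 255.0, 255.0, 248.0, 232.0, 230.0, 236.0, 239.0, 239.0, 239.0, 240.0, 241.0, 239.0, 236.0, 236.0]
```

Run:
```python
from h import *
np.set_printoptions(precision=4,suppress=True)
o,M=state();f=r.grab_frame('wrist')
a=onz(f,318,167.5,.056);b=onz(f,318,191.8,.04)
u=np.array([np.cos(np.radians(73.42)),np.sin(np.radians(73.42)),0]);n=np.array([u[1],-u[0],0])
print('end to table front mm',(a-b)@u*1000,'end in mic x',(a-np.array([.5724,.0557,0]))@u,'front',(b-np.array([.5724,.0557,0]))@u)
for v in (120,160):
    l=onz(f,306,v,.056);q=onz(f,333.2,v,.056);c=(l+q)/2
    print('w',np.linalg.norm(l-q),'lat off',(c-np.array([.558,.01125,0]))@n)
# thimble axis from current view of thimble rough; target hover
t=np.array([.5724,.0557,.30]);print(100*M.T@(t-o['tcp_pos']))
```

```text
t 16.625 tcp [ 0.5397 -0.0487  0.1857] zyaw 73.44 F [-0.5  -0.84 -0.03] M [ 0.0379  0.0572 -0.0601] w 0.0426 j7 -0.439
end to table front mm 23.24828286278661 end in mic x -0.08187822078081106 front -0.10512650364359767
w 0.020511247697987157 lat off -0.00018846984935942782
w 0.021169961672955727 lat off -0.00012203164985737318
[  0.1445 -11.4377  10.9327]
```

Run:
```python
from h import *
np.set_printoptions(precision=4,suppress=True)
for i in range(6):
    r.grab_frame('top');o=r.get_obs();print(o['clock'],o['tau'][4:],o['moment'],o['tcp_pos'])
```

```text
16.725 [0.016  0.0035 0.0038] [-0.0178  0.039   0.0326] [ 0.5396 -0.0483  0.1852]
16.775 [0.0157 0.0079 0.0027] [ 0.0511  0.0217 -0.002 ] [ 0.5398 -0.0481  0.1853]
16.825 [0.0147 0.0096 0.002 ] [ 0.0022  0.0169 -0.0295] [ 0.5399 -0.048   0.1854]
16.875 [0.0139 0.0096 0.0015] [ 0.0163 -0.0402 -0.0213] [ 0.5401 -0.0479  0.1855]
16.925 [0.0131 0.0084 0.0011] [ 0.0381 -0.0413 -0.0143] [ 0.5402 -0.0478  0.1857]
16.975 [0.0124 0.0071 0.0009] [-0.0756 -0.0431 -0.0168] [ 0.5403 -0.0478  0.1858]
```

>>> send_rows:
  plan:
    - [-4,0,0,0,0.5]
    - [-4,0,1,0,0.5]
    - [-4,0,1,0,0.5]
    - [0,4,1,0,0.5]
    - [0,4,1,0,0.5]
    - [0,2.5,0,0,0.5]
    - [0,0,0,0,0.5]
    - [0,0,0,0,0.5]

```text
clock: 17.98
tcp_pos: [0.4374, 0.0247, 0.082]
orientation: [-1.559, 0.225, -0.227]
contact_force: [-0.3, -0.1, -0.1]
grip_width: 0.0425
```

Run:
```python
from h import *
o,M=state()
grab('wrist','w12.png')
```

```text
t 17.975 tcp [0.4374 0.0247 0.082 ] zyaw 73.49 F [-0.28 -0.07 -0.15] M [-0.017   0.0019 -0.012 ] w 0.0425 j7 -0.701
```

View pics/w12.png

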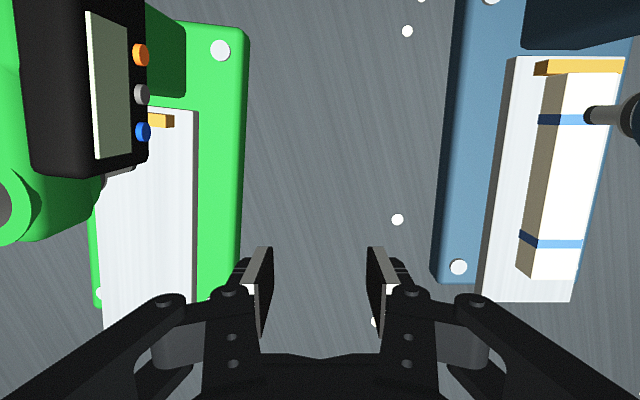

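Run:
```python
from h import *
o,M=state();f=r.grab_frame('wrist')
cv2.imwrite('pics/w12c.png',cv2.resize(f['image'][40:170,500:640,::-1],None,fx=5.5,fy=4.6,interpolation=cv2.INTER_CUBIC))
for z in (.056,.058,.060,.0625,.082):
    print(z,proj(f,[[.5724,.0557,z]]).round(1))
```

```text
t 18.025 tcp [0.4377 0.0247 0.0823] zyaw 73.48 F [ 0.13 -0.83 -0.24] M [-0.0011  0.0272 -0.0002] w 0.0425 j7 -0.701
0.056 [[584.7 114.5]]
0.058 [[588.1 114.5]]
0.06 [[591.7 114.5]]
0.0625 [[596.2 114.5]]
0.082 [[637.8 114.6]]
```

View pics/w12c.png

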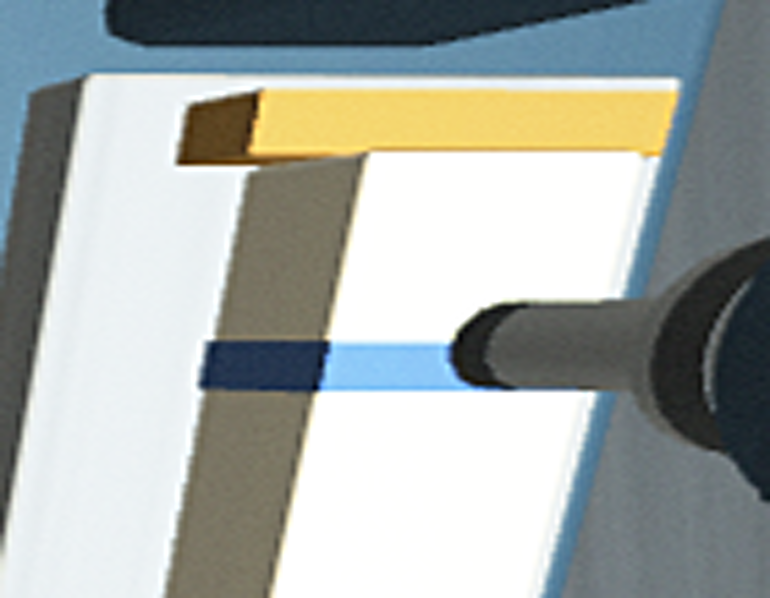

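Run:
```python
from h import *
o,M=state();f=r.grab_frame('wrist')
t=np.linspace(0,2*np.pi,60)
for z in (.056,.0575,.059,.0605,.062,.0625):
    P=np.c_[.5724+.004*np.cos(t),.0557+.004*np.sin(t),np.full(60,z)];q=proj(f,P);print(z,q.min(0).round(1),q.max(0).round(1))
# check: blank top-left edge at stop, col 500+365/5.5=566.4,row 40+152/4.6=73 ; z=.056
u=np.array([np.cos(np.radians(73.42)),np.sin(np.radians(73.42)),0]);n=np.array([u[1],-u[0],0]);m=np.array([.5724,.0557,0])
c=onz(f,566.2,73,.056)-m;print('blank corner mic x,y',c@u,-(c@n))
c=onz(f,545.3,40+172/4.6,.04)-m;print('blank bottom corner',c@u,-(c@n))
c=onz(f,515.3,40+75/4.6,.04)-m;print('table edge y',-(c@n))
print('measured spindle rows', 40+300/4.6,40+390/4.6)
```

```text
t 18.075 tcp [0.4378 0.0246 0.0824] zyaw 73.47 F [ 0.6  -0.71 -0.34] M [0.0186 0.0318 0.0203] w 0.0424 j7 -0.701
0.056 [575.2 105.2] [593.3 123.5]
0.0575 [577.7 105.1] [595.9 123.6]
0.059 [580.2 105. ] [598.6 123.7]
0.0605 [582.8 104.9] [601.4 123.8]
0.062 [585.4 104.8] [604.2 123.9]
0.0625 [586.3 104.8] [605.2 123.9]
blank corner mic x,y 0.01748014096586119 0.011670596874457683
blank bottom corner 0.017264987605695985 0.010300956067422314
table edge y 0.026366471080717296
measured spindle rows 105.21739130434783 124.78260869565219
```

>>> send_rows:
  plan:
    - [0,-4.4,0,0,0.7]
    - [0,-4.4,0,0,0.7]
    - [0,-4.4,0,0,0.7]
    - [0,-4.4,0,0,0.7]
    - [0,-4.4,0,0,0.7]
    - [4,0,2.3,0,0.7]
    - [4,0,2.3,0,0.7]
    - [4,0,2.2,0,0.7]
    - [0,0,0,0,0.7]
    - [0,0,0,0,0.7]

```text
clock: 19.38
tcp_pos: [0.5704, 0.0555, 0.3015]
orientation: [-1.559, 0.226, -0.226]
contact_force: [-1.0, -0.1, 0.2]
grip_width: 0.0596
```

Run:
```python
from h import *
o,M=state();f=grab('wrist','w13.png');print(proj(f,[[.5724,.0557,.187]]))
```

```text
t 19.375 tcp [0.5704 0.0555 0.3015] zyaw 73.49 F [-1.   -0.11  0.23] M [-0.0205  0.021  -0.0516] w 0.0596 j7 -0.606
[[321.35923686 205.67492273]]
```

View pics/w13.png

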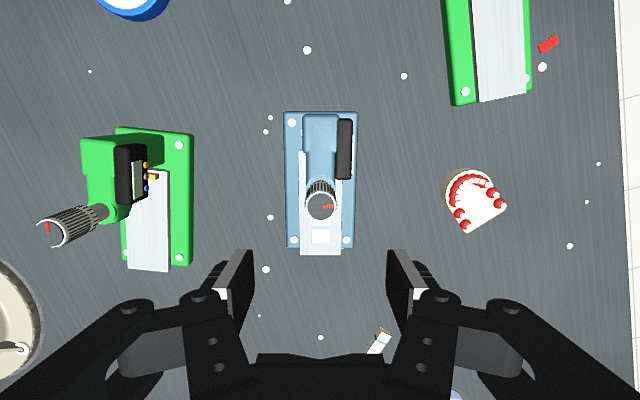

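Run:
```python
from h import *
o,M=state();f=r.grab_frame('wrist')
a=cv2.resize(f['image'][165:235,285:360,::-1],None,fx=8,fy=8,interpolation=cv2.INTER_CUBIC)
p=proj(f,[[.5724,.0557,.187]])[0];c=((p+.5-[285,165])*8).astype(int)
t=np.linspace(0,2*np.pi,80)
q=proj(f,np.c_[.5724+.012*np.cos(t),.0557+.012*np.sin(t),np.full(80,.187)])
for x in ((q+.5-[285,165])*8).astype(int): cv2.circle(a,tuple(x.tolist()),1,(0,255,0),-1)
cv2.imwrite('pics/w13c.png',a)
```

```text
t 19.425 tcp [0.5702 0.0554 0.3017] zyaw 73.49 F [ 0.09  0.17 -0.17] M [ 0.014  -0.0184  0.0476] w 0.0599 j7 -0.606
```

View pics/w13c.png

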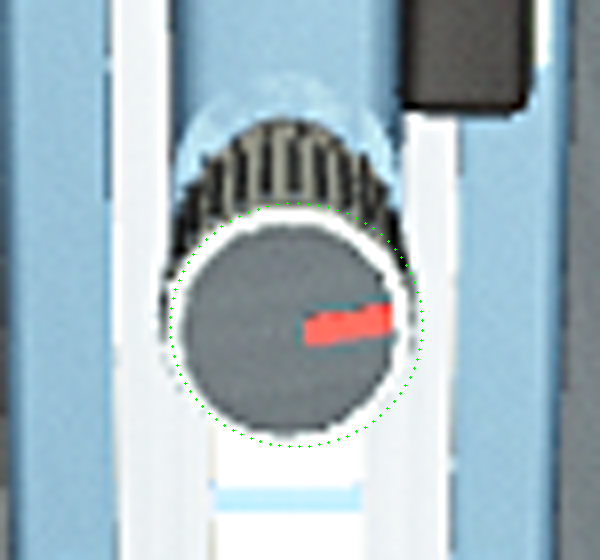

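>>> send_rows:
  plan:
    - [0.16,0,0.1,-10,0.7]
    - [0,0,0,-10,0.7]
    - [0,0,0,-10,0.7]
    - [0,0,0,-10,0.7]
    - [0,0,0,-10,0.7]
    - [0,0,0,-10,0.7]
    - [0,0,0,-10,0.7]

```text
clock: 20.35
tcp_pos: [0.5721, 0.0557, 0.3019]
orientation: [-1.445, -0.733, 0.733]
contact_force: [0.8, 0.4, -0.6]
grip_width: 0.0598
```

>>> send_rows:
  plan:
    - [0,0,0,-10,0.7]
    - [0,0,0,-10,0.7]
    - [0,0,0,-10,0.7]
    - [0,0,0,-10,0.7]
    - [0,0,0,-10,0.7]
    - [0,0,0,-10,0.7]
    - [0,0,0,0,0.7]
    - [0,0,0,0,0.7]

```text
clock: 21.35
tcp_pos: [0.5727, 0.0559, 0.3016]
orientation: [-0.989, -1.502, 1.502]
contact_force: [-0.1, -0.6, 0.3]
grip_width: 0.0599
```

Run:
```python
from h import *
o,M=state();print(100*M.T@(np.array([.572,.0558,.172])-o['tcp_pos']))
f=grab('wrist','w14.png');print(proj(f,[[.572,.0558,.187]]))
a=cv2.resize(f['image'][165:235,285:360,::-1],None,fx=8,fy=8,interpolation=cv2.INTER_CUBIC)
t=np.linspace(0,2*np.pi,80)
q=proj(f,np.c_[.572+.012*np.cos(t),.0558+.012*np.sin(t),np.full(80,.187)])
for x in ((q+.5-[285,165])*8).astype(int): cv2.circle(a,tuple(x.tolist()),1,(0,255,0),-1)
cv2.imwrite('pics/w14c.png',a)
```

```text
t 21.35 tcp [0.5727 0.0559 0.3016] zyaw -156.71 F [-0.14 -0.6   0.31] M [-0.0115  0.0095  0.005 ] w 0.0599 j7 1.526
[ 0.02443882 12.95670319  0.06574159]
[[319.39639635 203.71976202]]
```

View pics/w14c.png

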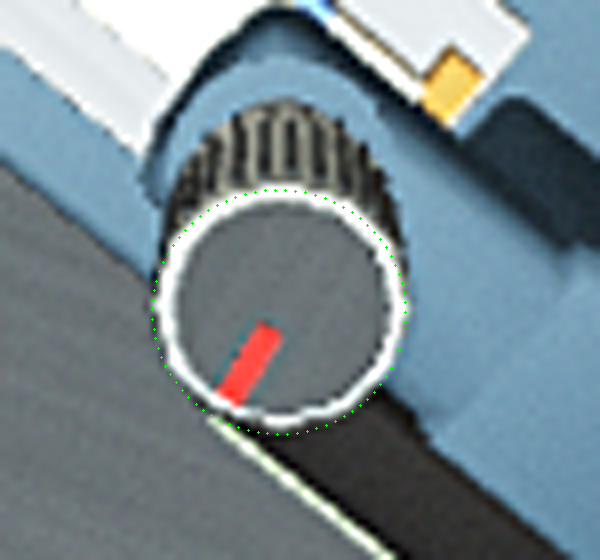

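>>> send_rows:
  plan:
    - [0,3.5,0.06,0,0.7]
    - [0,3.5,0,0,0.7]
    - [0,3.5,0,0,0.7]
    - [0,2,0,0,0.7]
    - [0,1,0,0,0.7]
    - [0,0,0,0,0.7]
    - [0,0,0,0,0.7]

```text
clock: 22.28
tcp_pos: [0.5732, 0.0562, 0.1675]
orientation: [-0.988, -1.506, 1.504]
contact_force: [-0.2, -0.4, -0.3]
grip_width: 0.0596
```

Run:
```python
from h import *
o,M=state();print(100*M.T@(np.array([.572,.0558,.166])-o['tcp_pos']));print(o['tau'])
```

```text
t 22.275 tcp [0.5732 0.0562 0.1675] zyaw -156.52 F [-0.15 -0.4  -0.33] M [ 0.0176 -0.0579  0.0156] w 0.0596 j7 1.421
[0.01104002 0.1457029  0.13172651]
[-1.37443925e-02 -4.99900854e+01 -8.79418463e+00 -2.33732700e+01
  1.51103764e-02  9.07447189e-03 -4.01352110e-03]
```

>>> send_rows:
  plan:
    - [0,0.1,0.12,0,0.7]
    - [0,0,0,0,0.7]
    - [0,0,0,0,0.2]
    - [0,0,0,0,0]
    - [0,0,0,0,0]
    - [0,0,0,0,0]
  force: 30

```text
clock: 23.02
tcp_pos: [0.5715, 0.0553, 0.1655]
orientation: [-0.987, -1.504, 1.505]
contact_force: [-0.5, -1.3, 3.1]
grip_width: 0.0234
```

```bash
cat >> h.py <<'E'
def tq():
    o=r.get_obs();M=R.from_rotvec(o['orientation']).as_matrix()
    print('t',o['clock'],'zyaw',round(np.degrees(np.arctan2(M[1,2],M[0,2])),2),'tau5-7',np.round(o['tau'][4:],4),'j7',round(o['joints'][6],4),'qv7',round(o['qvel'][6],3),'F',np.round(o['contact_force'],1),'tcp',np.round(o['tcp_pos'],4),'w',round(o['grip_width'],4))
E
python3 -c "
from h import *
tq();r.grab_frame('top');tq()"
```

```text
t 23.025 zyaw -156.52 tau5-7 [-0.089  -0.2985 -0.0092] j7 1.4202 qv7 0.002 F [-0.5 -1.3  3.1] tcp [0.5715 0.0553 0.1655] w 0.0234
t 23.075 zyaw -156.51 tau5-7 [-0.0999 -0.3205 -0.0091] j7 1.4202 qv7 0.0 F [-0.8 -0.9  2.7] tcp [0.5715 0.0554 0.1655] w 0.0232
```

>>> send_rows:
  plan:
    - [0,0,0,5,0]
    - [0,0,0,10,0]
    - [0,0,0,10,0]
    - [0,0,0,5,0]

```text
clock: 23.58
tcp_pos: [0.5715, 0.055, 0.1655]
orientation: [-1.263, -1.122, 1.122]
contact_force: [-0.5, -1.2, 3.4]
grip_width: 0.0233
```

```bash
python3 -c "
from h import *
tq();r.grab_frame('top');tq();r.grab_frame('wrist');tq()"
```

```text
t 23.575 zyaw 173.26 tau5-7 [-0.2523 -0.3482  0.4718] j7 0.9539 qv7 -0.59 F [-0.5 -1.2  3.4] tcp [0.5715 0.055  0.1655] w 0.0233
t 23.625 zyaw 173.12 tau5-7 [-0.3399 -0.2747  0.1722] j7 0.9517 qv7 0.131 F [-1.1 -2.   2.3] tcp [0.5715 0.055  0.1655] w 0.0228
t 23.675 zyaw 173.45 tau5-7 [-0.4773 -0.4435 -0.6564] j7 0.9568 qv7 0.066 F [-0.8 -2.   2.7] tcp [0.5715 0.055  0.1655] w 0.023
```

>>> send_rows:
  plan:
    - [0,0,0,5,0]
    - [0,0,0,10,0]
    - [0,0,0,10,0]
    - [0,0,0,5,0]

```text
clock: 24.18
tcp_pos: [0.5714, 0.0548, 0.1654]
orientation: [-1.447, -0.726, 0.727]
contact_force: [-0.6, -3.0, 3.8]
grip_width: 0.0234
```

```bash
python3 -c "
from h import *
tq();r.grab_frame('top');tq();f=grab('wrist','w15.png');tq()"
```

```text
t 24.175 zyaw 143.38 tau5-7 [-0.4652 -0.641   0.4738] j7 0.4901 qv7 -0.594 F [-0.6 -3.   3.8] tcp [0.5714 0.0548 0.1654] w 0.0234
t 24.225 zyaw 143.22 tau5-7 [-0.5772 -0.6048  0.1459] j7 0.4877 qv7 0.127 F [-1.4 -2.2  4.1] tcp [0.5714 0.0547 0.1654] w 0.023
t 24.275 zyaw 143.54 tau5-7 [-0.7218 -0.7811 -0.6568] j7 0.4926 qv7 0.059 F [-1.  -3.7  5.3] tcp [0.5714 0.0548 0.1654] w 0.0232
```

View pics/w15.png

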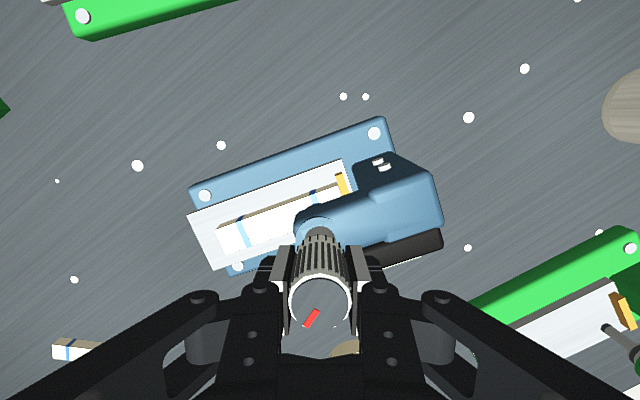

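>>> send_rows:
  plan:
    - [0,0,0,2,0]
    - [0,0,0,4,0]
    - [0,0,0,4,0]
    - [0,0,0,4,0]
    - [0,0,0,4,0]

```text
clock: 24.9
tcp_pos: [0.5713, 0.0546, 0.1654]
orientation: [-1.517, -0.483, 0.484]
contact_force: [-2.2, -4.6, 5.7]
grip_width: 0.0231
```

```bash
python3 -c "
from h import *
tq()"
```

```text
t 24.9 zyaw 125.38 tau5-7 [-0.7302 -1.1018  0.6432] j7 0.2097 qv7 -0.495 F [-2.2 -4.6  5.7] tcp [0.5713 0.0546 0.1654] w 0.0231
```

>>> send_rows:
  plan:
    - [0,0,0,4,0]

```text
clock: 25.02
tcp_pos: [0.5713, 0.0546, 0.1654]
orientation: [-1.529, -0.429, 0.43]
contact_force: [-3.4, -3.7, 6.0]
grip_width: 0.0234
```

```bash
python3 -c "
from h import *
tq()"
```

```text
t 25.025 zyaw 121.39 tau5-7 [-0.7344 -1.1392  0.6437] j7 0.1471 qv7 -0.497 F [-3.4 -3.7  6. ] tcp [0.5713 0.0546 0.1654] w 0.0234
```

>>> send_rows:
  plan:
    - [0,0,0,4,0]

```text
clock: 25.15
tcp_pos: [0.5712, 0.0546, 0.1654]
orientation: [-1.539, -0.374, 0.375]
contact_force: [-3.2, -5.4, 5.7]
grip_width: 0.023
```

```bash
python3 -c "
from h import *
tq()
for i in range(6): r.grab_frame('top');tq()"
```

```text
t 25.15 zyaw 117.39 tau5-7 [-0.7372 -1.177   0.644 ] j7 0.0846 qv7 -0.496 F [-3.2 -5.4  5.7] tcp [0.5712 0.0546 0.1654] w 0.023
t 25.2 zyaw 117.22 tau5-7 [-0.8201 -1.1202  0.1211] j7 0.082 qv7 0.087 F [-1.2 -4.8  5.5] tcp [0.5712 0.0546 0.1654] w 0.0234
t 25.25 zyaw 117.42 tau5-7 [-0.8714 -1.1776 -0.436 ] j7 0.0852 qv7 0.037 F [-2.  -4.6  6.3] tcp [0.5712 0.0546 0.1654] w 0.0232
t 25.3 zyaw 117.49 tau5-7 [-0.8367 -1.1741 -0.1306] j7 0.0863 qv7 0.009 F [-2.3 -5.2  5.5] tcp [0.5712 0.0546 0.1654] w 0.0237
t 25.35 zyaw 117.51 tau5-7 [-0.8188 -1.1742 -0.0232] j7 0.0866 qv7 0.003 F [-2.2 -4.5  5.6] tcp [0.5712 0.0546 0.1654] w 0.0234
t 25.4 zyaw 117.51 tau5-7 [-0.8099 -1.174   0.0029] j7 0.0866 qv7 0.001 F [-2.4 -4.8  5.4] tcp [0.5712 0.0546 0.1654] w 0.0236
t 25.45 zyaw 117.51 tau5-7 [-0.8056 -1.1739  0.0084] j7 0.0866 qv7 -0.001 F [-2.2 -4.1  6.4] tcp [0.5712 0.0546 0.1654] w 0.0231
```

>>> send_rows:
  plan:
    - [0,0,0,2,0]
    - [0,0,0,4,0]
    - [0,0,0,4,0]
    - [0,0,0,4,0]
    - [0,0,0,4,0]

```text
clock: 26.08
tcp_pos: [0.571, 0.0545, 0.1654]
orientation: [-1.568, -0.128, 0.129]
contact_force: [-3.0, -5.3, 7.3]
grip_width: 0.023
```

```bash
python3 -c "
from h import *
tq()"
```

```text
t 26.075 zyaw 99.39 tau5-7 [-0.7336 -1.3489  0.6457] j7 -0.1971 qv7 -0.497 F [-3.  -5.3  7.3] tcp [0.571  0.0545 0.1654] w 0.023
```

>>> send_rows:
  plan:
    - [0,0,0,4,0]
    - [0,0,0,4,0]

```text
clock: 26.32
tcp_pos: [0.5709, 0.0545, 0.1654]
orientation: [-1.572, -0.018, 0.02]
contact_force: [-3.0, -5.3, 6.9]
grip_width: 0.0235
```

```bash
python3 -c "
from h import *
tq()"
```

```text
t 26.325 zyaw 91.38 tau5-7 [-0.7255 -1.4239  0.6464] j7 -0.3225 qv7 -0.497 F [-3.  -5.3  6.9] tcp [0.5709 0.0545 0.1654] w 0.0235
```

>>> send_rows:
  plan:
    - [0,0,0,4,0]
    - [0,0,0,4,0]

```text
clock: 26.58
tcp_pos: [0.5709, 0.0545, 0.1654]
orientation: [-1.57, 0.092, -0.09]
contact_force: [-3.0, -4.5, 7.4]
grip_width: 0.0231
```

```bash
python3 -c "
from h import *
tq()"
```

```text
t 26.575 zyaw 83.39 tau5-7 [-0.713  -1.4962  0.6469] j7 -0.448 qv7 -0.497 F [-3.  -4.5  7.4] tcp [0.5709 0.0545 0.1654] w 0.0231
```

>>> send_rows:
  plan:
    - [0,0,0,4,0]
    - [0,0,0,4,0]

```text
clock: 26.82
tcp_pos: [0.5708, 0.0545, 0.1654]
orientation: [-1.563, 0.201, -0.199]
contact_force: [-3.7, -4.6, 7.6]
grip_width: 0.0232
```

```bash
python3 -c "
from h import *
tq()"
```

```text
t 26.825 zyaw 75.39 tau5-7 [-0.6971 -1.5648  0.6475] j7 -0.5735 qv7 -0.497 F [-3.7 -4.6  7.6] tcp [0.5708 0.0545 0.1654] w 0.0232
```

>>> send_rows:
  plan:
    - [0,0,0,4,0]
    - [0,0,0,4,0]

```text
clock: 27.08
tcp_pos: [0.5707, 0.0545, 0.1654]
orientation: [-1.55, 0.311, -0.309]
contact_force: [-4.1, -4.1, 7.1]
grip_width: 0.0234
```

```bash
python3 -c "
from h import *
tq()"
```

```text
t 27.075 zyaw 67.39 tau5-7 [-0.6793 -1.6286  0.6462] j7 -0.699 qv7 -0.499 F [-4.1 -4.1  7.1] tcp [0.5707 0.0545 0.1654] w 0.0234
```

>>> send_rows:
  plan:
    - [0,0,0,4,0]

```text
clock: 27.2
tcp_pos: [0.5707, 0.0546, 0.1654]
orientation: [-1.541, 0.365, -0.363]
contact_force: [-3.8, -5.2, 7.6]
grip_width: 0.0232
```

```bash
python3 -c "
from h import *
tq()"
```

```text
t 27.2 zyaw 63.39 tau5-7 [-0.6736 -1.6588  0.6399] j7 -0.7618 qv7 -0.498 F [-3.8 -5.2  7.6] tcp [0.5707 0.0546 0.1654] w 0.0232
```

>>> send_rows:
  plan:
    - [0,0,0,4,0]

```text
clock: 27.32
tcp_pos: [0.5706, 0.0546, 0.1654]
orientation: [-1.532, 0.42, -0.418]
contact_force: [-4.6, -3.7, 7.6]
grip_width: 0.0234
```

```bash
python3 -c "
from h import *
tq()"
```

```text
t 27.325 zyaw 59.39 tau5-7 [-0.6671 -1.6873  0.6346] j7 -0.8246 qv7 -0.499 F [-4.6 -3.7  7.6] tcp [0.5706 0.0546 0.1654] w 0.0234
```

>>> send_rows:
  plan:
    - [0,0,0,4,0]

```text
clock: 27.45
tcp_pos: [0.5706, 0.0546, 0.1654]
orientation: [-1.52, 0.474, -0.472]
contact_force: [-5.0, -3.6, 7.2]
grip_width: 0.0232
```

```bash
python3 -c "
from h import *
tq()"
```

```text
t 27.45 zyaw 55.39 tau5-7 [-0.6599 -1.7139  0.6287] j7 -0.8874 qv7 -0.498 F [-5.  -3.6  7.2] tcp [0.5706 0.0546 0.1654] w 0.0232
```

>>> send_rows:
  plan:
    - [0,0,0,4,0]

```text
clock: 27.58
tcp_pos: [0.5705, 0.0546, 0.1654]
orientation: [-1.507, 0.529, -0.526]
contact_force: [-5.0, -4.3, 7.9]
grip_width: 0.0233
```

```bash
python3 -c "
from h import *
tq()"
```

```text
t 27.575 zyaw 51.4 tau5-7 [-0.649  -1.7383  0.6273] j7 -0.9502 qv7 -0.497 F [-5.  -4.3  7.9] tcp [0.5705 0.0546 0.1654] w 0.0233
```

>>> send_rows:
  plan:
    - [0,0,0,4,0]

```text
clock: 27.7
tcp_pos: [0.5705, 0.0547, 0.1654]
orientation: [-1.493, 0.583, -0.58]
contact_force: [-4.3, -4.5, 8.5]
grip_width: 0.0232
```

```bash
python3 -c "
from h import *
tq()"
```

```text
t 27.7 zyaw 47.4 tau5-7 [-0.6371 -1.7609  0.6269] j7 -1.013 qv7 -0.498 F [-4.3 -4.5  8.5] tcp [0.5705 0.0547 0.1654] w 0.0232
```

>>> send_rows:
  plan:
    - [0,0,0,4,0]

```text
clock: 27.82
tcp_pos: [0.5705, 0.0547, 0.1654]
orientation: [-1.477, 0.637, -0.635]
contact_force: [-4.7, -4.2, 8.0]
grip_width: 0.0231
```

```bash
python3 -c "
from h import *
tq()"
```

```text
t 27.825 zyaw 43.4 tau5-7 [-0.6244 -1.7814  0.6265] j7 -1.0758 qv7 -0.499 F [-4.7 -4.2  8. ] tcp [0.5705 0.0547 0.1654] w 0.0231
```

>>> send_rows:
  plan:
    - [0,0,0,4,0]

```text
clock: 27.95
tcp_pos: [0.5704, 0.0547, 0.1654]
orientation: [-1.46, 0.691, -0.688]
contact_force: [-5.1, -3.7, 8.6]
grip_width: 0.0231
```

```bash
python3 -c "
from h import *
tq()"
```

```text
t 27.95 zyaw 39.4 tau5-7 [-0.611  -1.7997  0.6262] j7 -1.1385 qv7 -0.497 F [-5.1 -3.7  8.6] tcp [0.5704 0.0547 0.1654] w 0.0231
```

>>> send_rows:
  plan:
    - [0,0,0,4,0]
    - [0,0,0,4,0]
    - [0,0,0,4,0]
    - [0,0,0,4,0]
    - [0,0,0,4,0]
    - [0,0,0,4,0]
    - [0,0,0,4,0]
    - [0,0,0,4,0]

```text
clock: 28.95
tcp_pos: [0.5703, 0.055, 0.1654]
orientation: [-1.27, 1.115, -1.113]
contact_force: [-6.2, -3.8, 9.0]
grip_width: 0.023
```

```bash
python3 -c "
from h import *
tq()
grab('wrist','w16.png')
for i in range(3): r.grab_frame('top')
tq()"
```

```text
t 28.95 zyaw 7.41 tau5-7 [-0.4953 -1.86    0.6259] j7 -1.6402 qv7 -0.497 F [-6.2 -3.8  9. ] tcp [0.5703 0.055  0.1654] w 0.023
t 29.15 zyaw 7.54 tau5-7 [-0.5907 -1.8692 -0.0471] j7 -1.6382 qv7 0.003 F [-5.2 -3.7  9. ] tcp [0.5703 0.0551 0.1654] w 0.0229
```

View pics/w16.png

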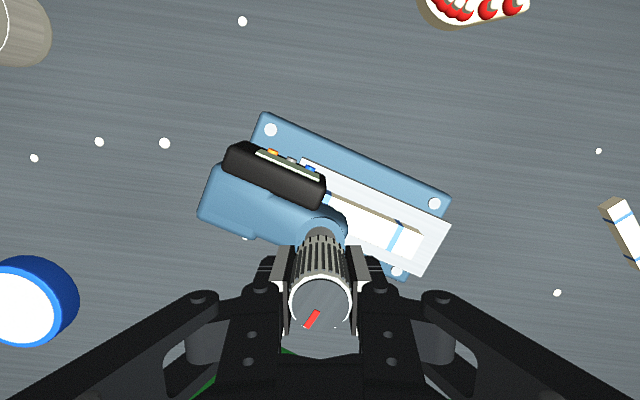

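>>> send_rows:
  plan:
    - [0,0,0,0,0.4]
    - [0,0,0,0,0.7]
    - [0,0,0,0,0.7]
    - [0,-2,0,0,0.7]
    - [0,-4,0,0,0.7]
    - [0,-4,0,0,0.7]
    - [0,-4,0,0,0.7]
    - [0,0,0,0,0.7]

```text
clock: 30.15
tcp_pos: [0.5733, 0.056, 0.3088]
orientation: [-1.263, 1.108, -1.115]
contact_force: [-0.1, -0.1, -0.8]
grip_width: 0.0598
```

```bash
python3 -c "
from h import *
tq()
grab('wrist','w17.png')
f=grab('scene','s17.png');cv2.imwrite('pics/s17c.png',cv2.resize(f['image'][140:240,295:390,::-1],None,fx=6,fy=6,interpolation=cv2.INTER_CUBIC))
o,M=state()
print(100*M.T@(np.array([.4378,.0246,.30])-o['tcp_pos']))
"
```

```text
t 30.15 zyaw 7.51 tau5-7 [ 0.0113  0.3535 -0.0024] j7 -1.6392 qv7 -0.001 F [-0.1 -0.1 -0.8] tcp [0.5733 0.056  0.3088] w 0.0598
t 30.25 tcp [0.5713 0.0557 0.3051] zyaw 7.52 F [-0.38  0.22 -0.65] M [0.0313 0.0384 0.0038] w 0.0595 j7 -1.639
[  1.33528899   0.50595567 -13.63818565]
```

View pics/w17.png

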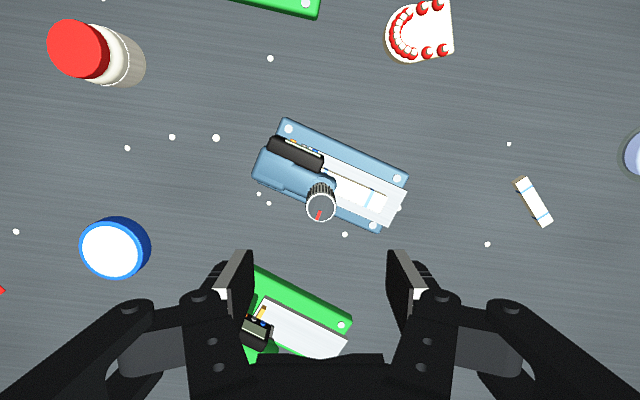

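View pics/s17c.png

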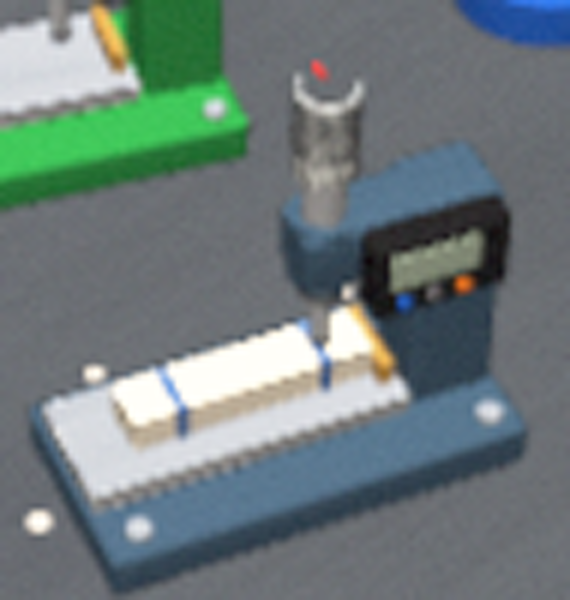

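>>> send_rows:
  plan:
    - [0,0,0,-9.4,0.5]
    - [0,0,0,-9.4,0.5]
    - [0,0,0,-9.4,0.5]
    - [0,0,0,-9.4,0.5]
    - [0,0,0,-9.4,0.5]
    - [0,0,0,-9.4,0.5]
    - [0,0,0,-9.4,0.5]
    - [-4,0,-2.3,0,0.5]
    - [-4,0,-2.3,0,0.5]
    - [-4,0,-2.2,0,0.5]
    - [0,0,0,0,0.5]

```text
clock: 31.62
tcp_pos: [0.4335, 0.0238, 0.3037]
orientation: [-1.56, 0.232, -0.227]
contact_force: [1.5, 0.1, 0.2]
grip_width: 0.043
```

>>> send_rows:
  plan:
    - [0,4.4,0,0,0.5]
    - [0,4.4,0,0,0.5]
    - [0,4.4,0,0,0.5]
    - [0,4.4,0,0,0.5]
    - [0,4,0,0,0.5]
    - [0,0,0,0,0.5]
    - [0,0,0,0,0.5]

```text
clock: 32.5
tcp_pos: [0.4376, 0.0251, 0.0898]
orientation: [-1.558, 0.228, -0.229]
contact_force: [0.7, 0.2, -0.2]
grip_width: 0.0425
```

Run:
```python
from h import *
o,M=state();f=grab('wrist','w18.png')
cv2.imwrite('pics/w18c.png',cv2.resize(f['image'][40:170,500:640,::-1],None,fx=5.5,fy=4.6,interpolation=cv2.INTER_CUBIC))
t=np.linspace(0,2*np.pi,60)
for z in (.056,.0575):
    P=np.c_[.572+.004*np.cos(t),.0558+.004*np.sin(t),np.full(60,z)];q=proj(f,P);print(z,q.min(0).round(1),q.max(0).round(1))
```

```text
t 32.5 tcp [0.4376 0.0251 0.0898] zyaw 73.3 F [ 0.74  0.23 -0.15] M [-0.032  -0.0041 -0.0467] w 0.0425 j7 -0.575
0.056 [563.3 105.9] [580.6 123.4]
0.0575 [565.6 105.8] [583.  123.5]
```

View pics/w18c.png

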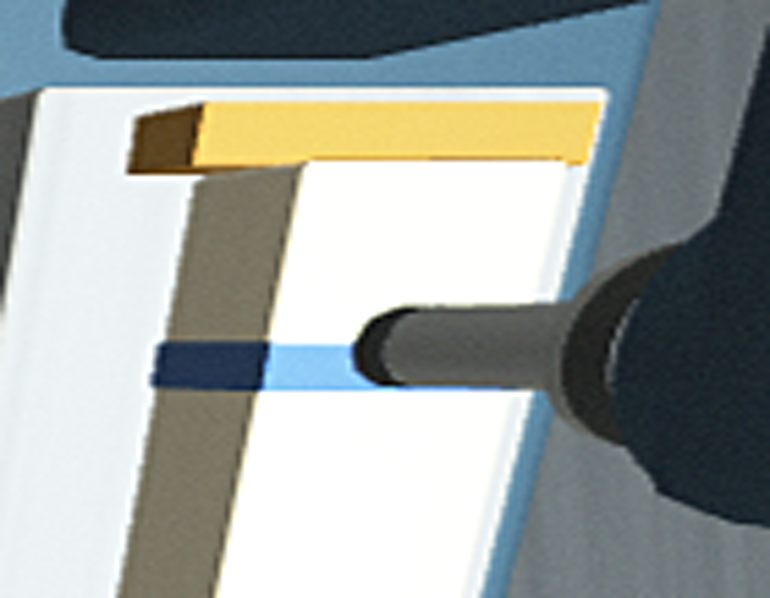

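Run:
```python
from h import *
state();print(r.hand_in())
```

```text
t 32.55 tcp [0.4381 0.0252 0.0904] zyaw 73.3 F [ 0.4  -0.09 -0.45] M [ 0.023  -0.0065 -0.0484] w 0.0427 j7 -0.576
the job is handed in; nothing more can be done
None
```

The blank is clamped in the micrometer and I handed the job in at 32.6 s; `hand_in` gives no verdict.

- **Seating:** I took the larger ivory blank, laid it on the blue-grey micrometer's table and slid it in until it stopped moving, with about 8 N along the push. After release, its outer end measured 81.9 mm from the spindle axis (82 expected). It sat within 0.2 mm of the table's centre line and about 0.8° off square; the squareness was measured before the slide.
- **Ratchet:** The joint torque started rising after 135° of turn, which is 3.8 mm of travel; the gap I had measured by camera was about 4.0 mm. It levelled off 15° later, and I turned about 46° past that, so the slip is roughly 0.8 rad. I worked that out from torque and angle, as it can't be read directly.
- **Final checks:** A close wrist picture shows the spindle down on the blank (face at about 56.6 mm against 56.0 mm, within camera error) and the blank's end against the stop. The gripper was clear, with no contact force.
- **Disagreements and limits:**
  - While sliding, I felt a steady drag of about 4 N before the stop, so I took the blank as home only once the force rose without movement.
  - While turning, the thimble grip carried up to about 7 N sideways and 9 N vertically.
  - The bystanders were never touched as far as I could tell, but I did not re-measure their positions.

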